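# Make up two metal-chasing kits

### The arm

A 6-joint arm with a two-finger parallel gripper is mounted at the origin on the work surface. World frame = base frame: x ahead of the robot, y to its left, z up, the work surface at z = 0. Lengths are in mm, angles in rad, forces in N, time in s.
With the tool pointing down it reaches from about 325 to 850 mm from the base axis. Payload 15.5 kg.
Tool frame: the origin (TCP) lies midway between the tips of the shut fingers; the grasp point (between the pads) lies 19 mm behind it; z points along the fingers, y is the line along which they close (so a half turn about z gives the same grasp; the last joint's range is limited). The gripper opens to 91 mm and grips with 3 to 60 N. Pads are 32 mm wide; open, the fingers measure 118 mm over their backs; the gripper's body (76 mm by 178 mm) begins 60 mm behind the grasp point.
Start: joints at [-1.345, 0.494, 1.345, -0, 1.302, -0.096], TCP at [197.08, -593.115, 191.715] pointing down, gripper open.
Joint ranges: [-2.91, 2.91], [-0.82, 2.16], [0.22, 2.67], [-1.22, 4.37], [0.12, 2.79], [-3.08, 3.08]. Speed limits (rad/s): [1.89, 1.89, 2.57, 3.01, 3.01, 3.01].

### API

Orientations are given as a unit quaternion [w, x, y, z].
In Python, from plant import ctrl, capture gives the robot as it stands.
- The arm moves only by the tool send_rows, never from a script. Its argument "steps" is a list of rows, each an object with "hand": the opening, from 0 (shut) to 1 (fully open); "delta_pos": the shift along the tool's x, y, z each as a share of 200 mm, from -1 to 1, a list of three; "turn": the turn, a rotation vector about the tool's x, y, z each as a share of 90 degrees, from -1 to 1, a list of three. In form: [{"hand": hand, "delta_pos": [x, y, z], "turn": [wx, wy, wz]}, ...]. A call has exactly 10 rows; each row is the pose to reach, as a shift and turn from the pose commanded when the call began, along the tool's axes at that moment; what a row does not reach only later rows make up. A row lasts 1/8 s, in which the tool goes at most 62.5 mm and 10.7 degrees, less where a joint would pass 70% of its speed; a pose out of reach is approached as far as the arm can. A call with a number of a shift or a turn outside -1 to 1 is refused whole. A call with a gripper value outside its range is refused whole. The fingers move at their own pace and stop on an object; the grip force is fixed at half the most. Time passes only in rows, so rows that repeat a pose let the fingers close, or fill a call up. It gives the time, the measured TCP pose, the force, the opening and the grip force at its end, in the units of the state.
- ctrl.sense(): the state, without advancing time (a new reading comes with each control period).
- capture(name): name is "side" or "top"; returns a dict with "color" (480x640x3 uint8, red, green, blue), "mtx" (3x3 intrinsics, pixels), "k1" (the pictures are not rectified: a ray, as slopes to the right and down, at radius r is drawn at 1 + k1 r^2 times it, then the intrinsics apply), "rvec" (rotation vector, rad) and "tvec" (3), from world to camera coordinates, as OpenCV has them. Camera axes: x right, y down, z forward; pixel columns grow to the right and rows downward; lengths in mm; the calibration is good to about 2 mm. A picture is of the moment at which its call begins. There is no depth.
- ctrl.hand_in(): hands the job in; it is judged then, once.
The state is a dict: "time": time; "q": joint angles; "dq": joint speeds; "joint_torque": joint torques, N m; "tool_pos": TCP position; "ee_rot": TCP orientation; "ft_force": force on the tool from outside, world axes, zero at the start; "ft_torque": the same for the moment, N m; "width": finger opening in mm; "grip_force": force on a finger pad.
Only numpy, scipy, OpenCV 4.12 (cv2) and the standard library are available. Lean on these libraries where they do the work, as an engineer would, in place of code of your own. Each camera call takes 0.05 s, during which the arm holds its last target. There are 200 camera calls.

### The job

Make up two chasers' kits from the stock on the bench. In the long three-place tray put the steel mushroom stake in the compartment at the handle end, the wooden doming block in the middle one and the small round brass boss in the one at the plain end; in the short two-place tray put the steel bench block at the handle end and the square brass stud at the plain end. Stand each piece upright, flat on the floor and in the middle of its compartment, and leave the large round boss, the jar and the hammer where they are.

Things in the scene. Friction and masses are not known exactly. Their poses are not given: they have to be found in the camera images.
- long_tray: Fixed wooden tray, 252 x 90 mm, three compartments in a row along x, each 76 (x) by 80 mm, centres at x +82 mm (handle end), 0, -82 (plain end), y 0. A dark steel handle sticks out 33 mm at the +x end only, 15 mm high. Origin: middle of the underside, z up. Floor top at z 6 mm; end walls and dividers 6 mm thick, tops at z 16; the long sides have only a 5 mm lip, top at z 9.
- short_tray: Fixed wooden tray, 170 x 90 mm, two compartments in a row along x, each 76 (x) by 80 mm, centres at x +41 mm (handle end), -41 (plain end), y 0. A dark steel handle sticks out 33 mm at the +x end only, 15 mm high. Origin: middle of the underside, z up. Floor top at z 6 mm; end walls and dividers 6 mm thick, tops at z 16; the long sides have only a 5 mm lip, top at z 9.
- doming_block: Loose pale wooden doming block, 50 x 50 mm, 36 mm high, with a round blind hollow 35 mm across and 14 mm deep in its top. Origin: middle of the underside, z up; x and y square to its sides. About 80 g.
- stake: Loose steel doming stake like a mushroom, 66 mm high, standing upright: round foot 40 mm across (12 mm high, then tapering to the stem by 18 mm), stem 20 mm across, head 32 mm across with straight sides from 42 to 56 mm height and a domed top. Origin: centre of the underside, z up. Round, so its yaw does not show. About 250 g.
- bench_block: Loose oblong bench block: steel slab on a black rubber base, 60 mm (its x) by 40 mm (its y), 28 mm high in all (rubber 10, steel 18), straight sides, flat top. Origin: middle of the underside, z up. About 380 g.
- square_stud: Loose square brass stud, 44 x 44 mm, 29 mm high: straight sides up to 18 mm, then two smaller square steps (30 mm square to 24 mm, 16 mm square to 29 mm). Origin: middle of the underside, z up; x and y square to its sides. About 180 g.
- small_boss: Loose small round brass boss, 44 mm across, 28 mm high: straight sides up to 18 mm, a ring of petal beads and a low dome on top. Origin: centre of the underside, z up. About 160 g.
- large_boss: Large round brass boss, shaped like the small one but 64 mm across, 28 mm high. Loose; belongs to neither kit and stays in the stock. Origin: centre of the underside, z up.
- jar: Closed amber glass jar with a steel cap, 60 mm across, 75 mm high, standing beyond the stock. Bystander, loose. Origin: centre of the underside, z up.
- hammer: Small hammer, 220 mm long, lying crosswise just beyond the stock. Bystander, loose. Origin: on the bench under its middle; x along the handle towards the head.
Things that resemble listed ones, but are neither listed nor needed, are in the scene too. What is shaped like the small_boss but purple or red is not meant.

How it is judged:
By the outcome, as a careful person would: the job done as asked, in the order asked, and still so for the second after the job is handed in, with the robot touching nothing.
It also fails if it takes over 128 s, if anything falls off the work surface, if the arm or the gripper's body presses on something with over 40 N, if the wrist force passes 120 N, or if a joint passes its speed limit or range.

## Working session

There is one attempt and no reset: what is moved stays moved. The work goes in short steps, Python scripts to look and compute and a tool call to move; the robot and the scene stay as the last step left them, time stands still between calls to the robot, and variables do not carry over. Pictures are saved under pics/ and viewed, at most 14 in all, crops included, and the job is handed in when it is done.

Besides the shell and the picture viewer there is one more tool, called after "Call:" by a JSON object that holds its "api" and its "payload". send_rows: Moves the arm, as the interface text tells. Its arguments: {"type":"object","properties":{"steps":{"type":"array"}},"required":["steps"]}

```bash
ls; mkdir -p pics
cat > h.py <<'E'
import numpy as np, cv2
from plant import ctrl, capture
def cap(n,f=None):
    c=capture(n)
    if f: cv2.imwrite('pics/'+f+'.png',c['color'][:,:,::-1])
    return c
def ray(c,uv):
    uv=np.atleast_2d(np.array(uv,float)); K=np.array(c['mtx']); d=(uv-K[[0,1],2])/K[[0,1],[0,1]]
    rd=np.linalg.norm(d,axis=1); r=rd.copy()
    for _ in range(30): r=rd/(1+c['k1']*r*r)
    d=d*(r/np.maximum(rd,1e-9))[:,None]
    R=cv2.Rodrigues(np.array(c['rvec'],float))[0]; t=np.array(c['tvec'],float).ravel()
    return -R.T@t, np.c_[d,np.ones(len(d))]@R
def plane(c,uv,z):
    o,d=ray(c,uv); return o+d*((z-o[2])/d[:,2])[:,None]
def tri(c1,u1,c2,u2):
    o1,d1=ray(c1,u1);o2,d2=ray(c2,u2);d1=d1[0]/np.linalg.norm(d1);d2=d2[0]/np.linalg.norm(d2)
    s=np.linalg.lstsq(np.c_[d1,-d2],o2-o1,rcond=None)[0]
    a=o1+s[0]*d1;b=o2+s[1]*d2; return (a+b)/2,np.linalg.norm(a-b)
def proj(c,P):
    R=cv2.Rodrigues(np.array(c['rvec'],float))[0]; p=np.atleast_2d(P)@R.T+np.array(c['tvec'],float).ravel()
    d=p[:,:2]/p[:,2:]; d=d*(1+c['k1']*(d**2).sum(1))[:,None]; K=np.array(c['mtx']); return d*K[[0,1],[0,1]]+K[[0,1],2]
E
python3 - <<'E'
from h import *
for n in('top','side'):
    c=cap(n,n+'0'); print(n,ray(c,[[320,240]]),c['k1'],c['mtx'])
print(ctrl.sense())
E
```

```text
pics
top (array([458.05419375,   2.64903979, 889.93437115]), array([[ 0.14644237, -0.02107604, -0.989012  ]])) -0.09785495916967311 [[493.85157754   0.         317.90013729]
 [  0.         493.85157754 238.0104171 ]
 [  0.           0.           1.        ]]
side (array([482.80277681, 691.63123056, 834.15675303]), array([[ 0.1091644 , -0.65440826, -0.74845126]])) 0.03125846048179381 [[494.03814891   0.         328.38717477]
 [  0.         494.03814891 236.23367071]
 [  0.           0.           1.        ]]
{'time': 0.1, 'q': array([-1.34552058e+00,  4.94145617e-01,  1.34606998e+00,  2.33385237e-05,
        1.30251594e+00, -9.54830515e-02]), 'dq': array([-0.00120625, -0.001189  , -0.0038515 ,  0.00217882,  0.00133478,
       -0.00028644]), 'joint_torque': array([ 1.37884021e-03, -8.80240202e+01, -3.82545340e+01,  7.10766111e-02,
        4.82814386e-02, -4.42062174e-06]), 'tool_pos': array([ 196.99126546, -592.74883565,  191.18235968]), 'ee_rot': array([-5.68974894e-04,  9.87167102e-01,  1.59689665e-01, -2.57025181e-05]), 'ft_force': array([ 0.3690032 ,  0.39366411, -1.00751086]), 'ft_torque': array([ 0.00072048, -0.02137059, -0.01231298]), 'grip_force': 0.0, 'width': 91.04579762253023}
```

View pics/top0.png

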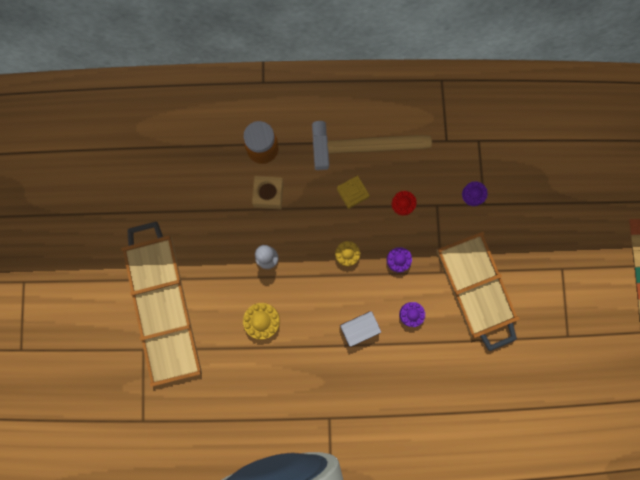

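View pics/side0.png

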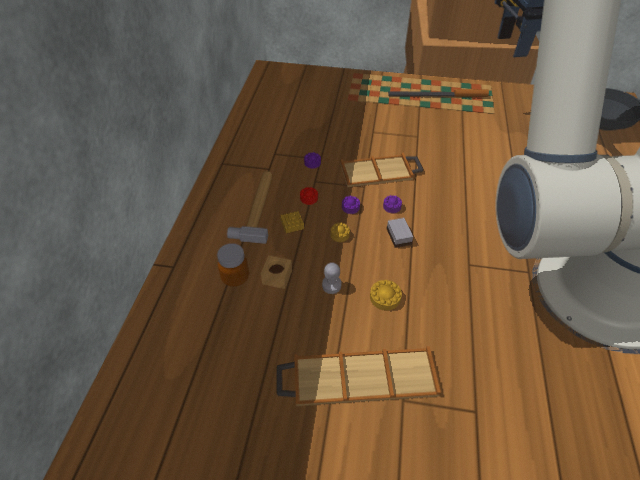

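The top view (image up = +x, left = +y) shows:
- long tray: left, around (163,312), handle at the top (145,233)
- short tray: around (478,285), handle at the bottom (498,338)
- doming block (268,192), stake (266,257), small boss (347,254), stud (353,192), bench block (360,330), large boss (262,321)

The side view shows the same layout. I'll enlarge both to pick precise corners.

Run:
```python
import cv2
a=cv2.imread('pics/top0.png');cv2.imwrite('pics/t0z.png',cv2.resize(a[160:360,230:430],None,fx=3,fy=3,interpolation=cv2.INTER_CUBIC))
l=cv2.resize(a[215:395,110:210],None,fx=3.3,fy=3.3,interpolation=cv2.INTER_CUBIC);r=cv2.resize(a[215:395,430:530],None,fx=3.3,fy=3.3,interpolation=cv2.INTER_CUBIC)
cv2.imwrite('pics/t0tr.png',cv2.hconcat([l,r]))
b=cv2.imread('pics/side0.png');cv2.imwrite('pics/s0z.png',cv2.resize(b[150:320,250:420],None,fx=3.5,fy=3.5,interpolation=cv2.INTER_CUBIC))
```

```text
(no output)
```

View pics/t0z.png

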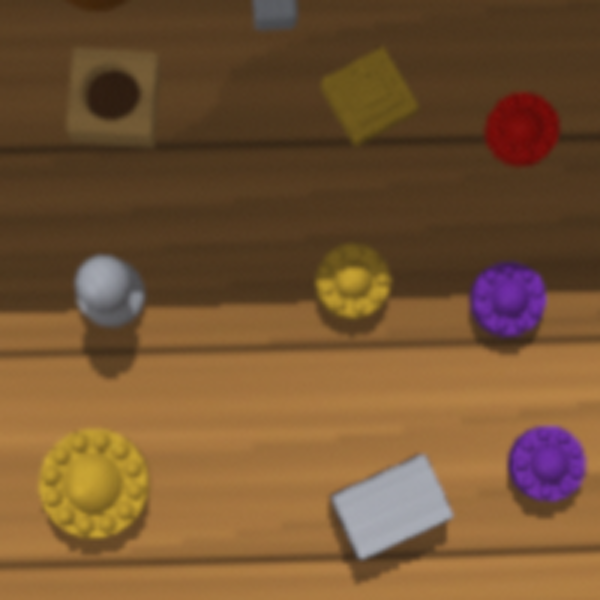

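View pics/t0tr.png

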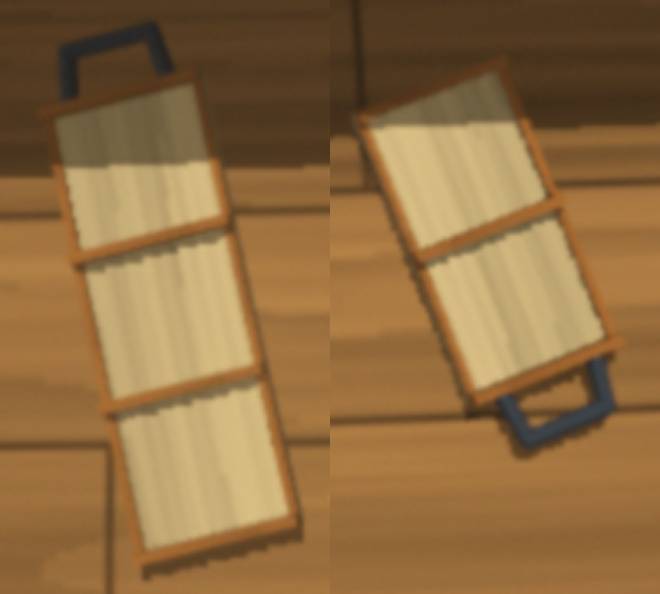

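View pics/s0z.png

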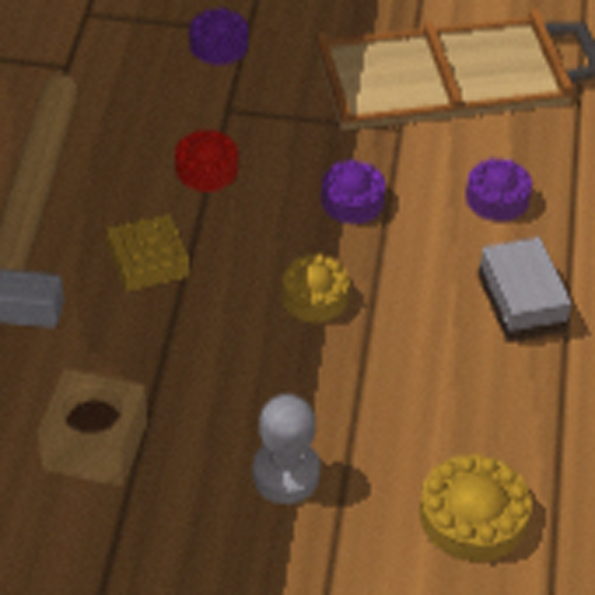

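The enlargements show the corners clearly, except for the shadowed stud and doming block. I'll take one brightened composite of those plus the side view of the trays.

Run:
```python
import cv2,numpy as np
a=cv2.imread('pics/top0.png');b=cv2.imread('pics/side0.png')
def z(i,x,y,w,h,f,g=1.):
    o=cv2.resize(i[y:y+h,x:x+w],None,fx=f,fy=f,interpolation=cv2.INTER_CUBIC)
    return np.clip(o*g,0,255).astype(np.uint8)
r1=cv2.hconcat([z(a,248,172,40,40,5,2.2),z(a,333,172,40,40,5,2.2),z(b,258,252,40,40,5,2.2),z(b,273,202,40,40,5,2.2)])
r2=cv2.hconcat([z(b,270,340,180,70,2.6,1.5)[:182,:468],z(b,340,147,90,45,3.6,1.5)[:,:324]][0:1]+[np.vstack([z(b,340,147,90,45,3.6,1.5),np.zeros((20,324,3),np.uint8)])])
r2=r2[:,:800] if r2.shape[1]>=800 else cv2.copyMakeBorder(r2,0,0,0,800-r2.shape[1],0)
cv2.imwrite('pics/comp.png',np.vstack([r1,r2]))
```

```text
(no output)
```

View pics/comp.png

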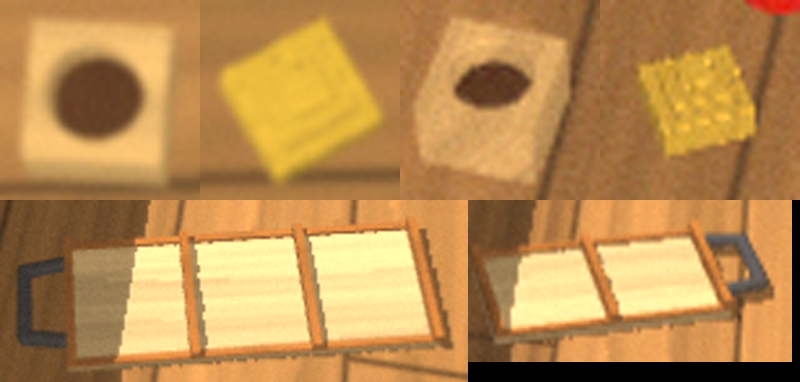

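The composite shows:
- doming block top face: top-view corners near (254,176), (282,177)
- stud: top-view corners near (337,187), (358,176), (369,195), (349,208)
- the tray end walls and handles: long tray handle towards the far end in the top view, short tray handle towards the robot

Next I'll triangulate silhouettes from colour masks, plus the hand-picked corners.

```bash
cat > m.py <<'E'
from h import *
def blob(c,seed,kind):
    hsv=cv2.cvtColor(c['color'],cv2.COLOR_RGB2HSV); H,S,V=[hsv[:,:,i].astype(int) for i in range(3)]
    m={'brass':(H>22)&(H<35)&(S>130)&(V>60),'grey':(S<70)&(V>70)}[kind].astype(np.uint8)
    m=cv2.morphologyEx(m,cv2.MORPH_CLOSE,np.ones((3,3)))
    n,l,st,ce=cv2.connectedComponentsWithStats(m)
    k=min(range(1,n),key=lambda i:np.hypot(*(ce[i]-seed))+(1e3 if st[i,4]<40 else 0))
    cs=max(cv2.findContours((l==k).astype(np.uint8),0,1)[0],key=len)
    M=cv2.moments(cs); return np.array([M['m10']/M['m00'],M['m01']/M['m00']]),st[k],cv2.minAreaRect(cs)
E
python3 - <<'E'
from m import *
t,s=cap('top'),cap('side')
for n,k,a,b in[('stud','brass',(353,192),(292,222)),('boss','brass',(347,254),(341,232)),('large','brass',(262,321),(387,295)),('bench','grey',(360,330),(400,232)),('stake','grey',(266,257),(332,275))]:
    A,B=blob(t,a,k),blob(s,b,k); P,e=tri(t,A[0],s,B[0]); print(n,P.round(1),round(e,1),A[1],B[1],A[2])
u=lambda L,ox,oy,f:np.array([(ox+(x+.5)/f-.5,oy+(y+.5)/f-.5) for x,y in L])
def show(n,T,S,z):
    T=np.array(T)
    P=plane(t,T,z); print(n,'plane',P[:,:2].round(1).tolist(),'mean',P.mean(0).round(1))
    if S is not None: print('  tri',[(tri(t,a,s,b)[0].round(1).tolist(),round(tri(t,a,s,b)[1],1)) for a,b in zip(T,S)])
show('doming',u([(28,20),(172,25),(168,164),(20,162)],248,172,5),u([(25,100),(52,17),(170,42),(148,125)],258,252,5),36)
show('bench',u([(332,496),(423,455),(453,516),(362,560)],230,160,3),u([(510,318),(482,246),(543,238),(570,292)],250,150,3.5),28)
show('head',u([(104,283)],230,160,3),u([(287,422)],250,150,3.5),52)
show('bossdome',u([(352,278)],230,160,3),u([(320,270)],250,150,3.5),28)
show('stud',u([(20,75),(125,20),(182,115),(78,180)],333,172,5),None,9)
show('long',u([(43,112),(193,74),(298,522),(143,565)],110,215,3.3),u([(70,365),(66,248),(410,222),(445,342)],270,340-200/2.6,2.6),16)
show('short',u([(25,116),(178,60),(290,343),(148,402)],430,215,3.3),u([(498-468,340-200),(476-468,255-200),(697-468,222-200),(733-468,312-200)],340,147,3.6),16)
E
```

```text
Traceback (most recent call last):
  File "m.py", line 7, in blob
    k=min(range(1,n),key=lambda i:np.hypot(*(ce[i]-seed))+(1e3 if st[i,4]<40 else 0))
ValueError: min() iterable argument is empty
```

```bash
cat > p.py <<'E'
from m import *
t,s=cap('top'),cap('side')
for c,p in((t,(353,192)),(t,(347,260)),(t,(330,220)),(s,(292,222)),(s,(341,232)),(t,(300,260))): print(cv2.cvtColor(c['color'],cv2.COLOR_RGB2HSV)[p[1],p[0]],end=' ')
print()
for n,k,a,b in[('stud','brass',(353,192),(292,222)),('boss','brass',(347,254),(341,232)),('large','brass',(262,321),(387,295)),('bench','grey',(360,330),(400,232)),('stake','grey',(266,257),(332,275))]:
    try: A,B=blob(t,a,k),blob(s,b,k); P,e=tri(t,A[0],s,B[0]); print(n,P.round(1),round(e,1),A[1],B[1],A[2])
    except Exception as e: print(n,e)
u=lambda L,ox,oy,f:np.array([(ox+(x+.5)/f-.5,oy+(y+.5)/f-.5) for x,y in L])
def show(n,T,S,z):
    T=np.array(T)
    P=plane(t,T,z); print(n,'plane',P[:,:2].round(1).tolist(),'mean',P.mean(0).round(1))
    if S is not None: print('  tri',[(tri(t,a,s,b)[0].round(1).tolist(),round(float(tri(t,a,s,b)[1]),1)) for a,b in zip(T,S)])
show('doming',u([(28,20),(172,25),(168,164),(20,162)],248,172,5),u([(25,100),(52,17),(170,42),(148,125)],258,252,5),36)
show('bench',u([(332,496),(423,455),(453,516),(362,560)],230,160,3),u([(510,318),(482,246),(543,238),(570,292)],250,150,3.5),28)
show('head',u([(104,283)],230,160,3),u([(287,422)],250,150,3.5),52)
show('bossdome',u([(352,278)],230,160,3),u([(320,270)],250,150,3.5),28)
show('stud',u([(20,75),(125,20),(182,115),(78,180)],333,172,5),None,9)
show('long',u([(43,112),(193,74),(298,522),(143,565)],110,215,3.3),u([(70,365),(66,248),(410,222),(445,342)],270,340-200/2.6,2.6),16)
show('short',u([(25,116),(178,60),(290,343),(148,402)],430,215,3.3),u([(498-468,340-200),(476-468,255-200),(697-468,222-200),(733-468,312-200)],340,147,3.6),16)
E
sed -i 's/(H>22)&(H<35)&(S>130)/(H>19)\&(H<35)\&(S>190)/' m.py; python3 p.py
```

```text
[ 22 189 112] [ 22 188 167] [ 16 158  84] [ 21 186 111] [ 21 187 128] [ 16 155  79] 
stud float division by zero
boss [566.4 -69.4  -5.9] 10.3 [349 249   2   2   3] [336 226  10  15  48] ((349.2500305175781, 249.75003051757812), (1.4142134189605713, 0.7071067094802856), 45.0)
large float division by zero
bench [428.9 -82.4  14.5] 0.3 [341 312  40  35 854] [387 218  26  26 476] ((360.087646484375, 328.7591552734375), (24.285707473754883, 35.64320373535156), 64.98310089111328)
stake [560.3  80.8  20.8] 1.7 [255 245  24  24 448] [322 262  19  32 474] ((265.7500305175781, 256.2500305175781), (24.041629791259766, 21.920310974121094), 45.0)
doming plane [[703.5, 100.7], [700.4, 49.3], [649.7, 51.4], [651.7, 103.7]] mean [676.3  76.3  36. ]
  tri [([700.9, 100.3, 39.9], 2.9), ([701.4, 49.5, 31.7], 0.6), ([650.8, 51.8, 28.1], 1.4), ([649.5, 103.5, 38.2], 3.1)]
bench plane [[436.6, -47.0], [458.6, -100.4], [423.2, -116.4], [399.8, -63.1]] mean [429.5 -81.7  28. ]
  tri [([436.9, -47.6, 18.2], 1.0), ([459.1, -100.7, 25.4], 1.1), ([421.8, -117.0, 22.8], 2.3), ([401.2, -62.8, 32.4], 2.2)]
head plane [[560.2, 80.5]] mean [560.2  80.5  52. ]
  tri [([560.8, 80.8, 48.1], 0.3)]
bossdome plane [[562.6, -62.7]] mean [562.6 -62.7  28. ]
  tri [([561.8, -62.9, 25.0], 2.3)]
stud plane [[686.9, -49.2], [707.0, -88.7], [670.6, -108.2], [647.0, -69.1]] mean [677.9 -78.8   9. ]
long plane [[580.0, 340.2], [599.1, 257.2], [359.3, 198.3], [337.8, 281.0]] mean [469.1 269.2  16. ]
  tri [([581.7, 344.4, 5.1], 0.2), ([601.2, 260.7, 4.0], 0.4), ([359.2, 200.8, 4.4], 2.3), ([335.2, 286.0, 0.2], 0.9)]
short plane [[564.7, -226.5], [593.7, -314.4], [437.0, -365.9], [408.6, -284.8]] mean [ 501.  -297.9   16. ]
  tri [([566.2, -231.2, -1.9], 1.4), ([594.8, -321.0, -2.5], 3.4), ([436.5, -367.7, 11.7], 0.7), ([405.9, -291.8, -5.3], 3.0)]
```

```bash
sed -i 's/(S>190)/(S>172)/; s/(H>19)/(H>=19)/' m.py
cat > q.py <<'E'
from m import *
t,s=cap('top'),cap('side')
for n,k,a,b in[('stud','brass',(353,192),(292,222)),('boss','brass',(347,254),(341,232)),('large','brass',(262,321),(387,295))]:
    A,B=blob(t,a,k),blob(s,b,k); P,e=tri(t,A[0],s,B[0]); print(n,P.round(1),round(e,1),A[1],B[1],A[2])
def floors(c,seeds):
    hsv=cv2.cvtColor(c['color'],cv2.COLOR_RGB2HSV); m=((hsv[:,:,1]<132)&(hsv[:,:,1]>50)&(hsv[:,:,2]>60)&(hsv[:,:,0]>15)).astype(np.uint8)
    m=cv2.morphologyEx(m,cv2.MORPH_OPEN,np.ones((3,3)))
    n,l,st,ce=cv2.connectedComponentsWithStats(m); o=[]
    for x,y in seeds:
        k=l[y,x]; cs=max(cv2.findContours((l==k).astype(np.uint8),0,1)[0],key=len); r=cv2.minAreaRect(cs); o.append((cv2.boxPoints(r),st[k])); 
    return o
T=floors(t,[(153,278),(162,312),(172,357),(485,305),(472,270)])
S=floors(s,[(325,380),(366,378),(412,372),(395,169),(365,172)])
for i,(a,b) in enumerate(zip(T,S)):
    P=plane(t,a[0],6); d=np.linalg.norm(np.diff(np.vstack([P,P[:1]]),axis=0),axis=1); X,e=tri(t,a[0].mean(0),s,b[0].mean(0)); Q=plane(s,b[0],6).mean(0)
    v=P[1]-P[0]; print(i,a[1],b[1],'top@6',P.mean(0).round(1),d.round(0),np.degrees(np.arctan2(v[1],v[0])).round(1),'side@6',Q.round(1),'tri',X.round(1),round(float(e),1))
E
python3 q.py
```

```text
stud [677.4 -78.5   5.5] 0.9 [337 176  32  33 629] [281 211  23  22 371] ((352.5615234375, 191.60769653320312), (25.179048538208008, 25.675189971923828), 60.2551155090332)
boss [563.4 -64.6   5.4] 0.2 [335 241  26  26 497] [331 222  19  20 296] ((346.9000244140625, 253.30001831054688), (24.59674835205078, 24.59674835205078), 63.43495178222656)
large [447.2  92.2   5.6] 1.3 [ 243  303   37   37 1070] [370 280  32  30 764] ((261.0, 321.0), (36.0, 36.0), 90.0)
0 [ 127  241   49   49 1763] [ 298  357   45   43 1706] top@6 [550.5 291.    6. ] [80. 76. 79. 77.] -78.8 side@6 [550.6 292.3   6. ] tri [550.7 291.9   2.6] 0.1
1 [ 136  285   50   51 1845] [ 343  354   46   43 1656] top@6 [469.8 271.9   6. ] [81. 75. 80. 75.] -77.1 side@6 [469.7 273.    6. ] tri [469.6 272.7   2.8] 0.2
2 [ 146  330   51   51 1900] [ 388  352   47   42 1617] top@6 [389.7 253.1   6. ] [80. 75. 80. 76.] -77.5 side@6 [389.2 254.2   6. ] tri [389.1 253.8   2.9] 0.6
3 [ 460  280   53   53 1764] [376 157  33  22 530] top@6 [ 462.4 -313.     6. ] [80. 75. 79. 74.] -70.8 side@6 [ 461.3 -310.6    6. ] tri [ 461.8 -313.9    2.7] 1.1
4 [ 443  238   52   52 1746] [345 161  33  21 541] top@6 [ 540.7 -285.4    6. ] [80. 76. 79. 76.] -70.1 side@6 [ 538.9 -283.6    6. ] tri [ 539.9 -285.9    3.4] 1.6
```

The scene is measured:

| Item | Position (x, y) | Angle |
|---|---|---|
| Stake | (560.5, 80.8) | – |
| Doming block | (676, 76.5) | -3° |
| Small boss | (563, -64) | – |
| Bench block | (429, -82) | long axis -66.5° |
| Stud | (677.5, -78.6) | 28° |
| Long tray | centre (470, 272.5) | 13.3° |
| Short tray | centre (501, -298.5) | x axis 199.4° |

The floors and tops agree with the text's heights to about 3 mm. Moving now.

```bash
cat > g.py <<'E'
# usage: g.py x,y,z,yawdeg(tool y) ...  -> shares from the present pose
import sys
from h import *
from scipy.spatial.transform import Rotation as Ro
s=ctrl.sense(); w=s['ee_rot']; R=Ro.from_quat([w[1],w[2],w[3],w[0]]); p=s['tool_pos']
print('t',round(s['time'],2),'p',p.round(1),'y',np.degrees(np.arctan2(*R.as_matrix()[[1,0],1])).round(1),'w',round(s['width'],1),'g',round(s['grip_force'],1),'f',s['ft_force'].round(1),'q6',s['q'][5].round(2))
for a in sys.argv[1:]:
    x,y,z,k=map(float,a.split(',')); k=np.radians(k)
    T=np.array([[-np.sin(k),np.cos(k),0],[np.cos(k),np.sin(k),0],[0,0,-1]]).T
    print(a,(R.inv().apply(np.array([x,y,z])-p)/200).round(3),((R.inv()*Ro.from_matrix(T)).as_rotvec()/(np.pi/2)).round(3))
E
python3 g.py 560.5,80.8,180,-76.7
```

```text
t 0.4 p [ 197.1 -593.1  191.6] y -71.6 w 91.2 g 0.0 f [-0.8 -0.1  1.1] q6 -0.1
560.5,80.8,180,-76.7 [ 2.787 -2.624  0.059] [-0.    -0.     0.056]
```

Call:
{"api": "send_rows", "payload": {"steps": [{"hand": 0.8,"delta_pos": [0.95,-0.88,0.05],"turn": [0,0,0]},{"hand": 0.8,"delta_pos": [0.95,-0.88,0.05],"turn": [0,0,0]},{"hand": 0.8,"delta_pos": [0.95,-0.88,0.05],"turn": [0,0,0]},{"hand": 0.8,"delta_pos": [0.95,-0.88,0.05],"turn": [0,0,0]},{"hand": 0.8,"delta_pos": [0.95,-0.88,0.05],"turn": [0,0,0]},{"hand": 0.8,"delta_pos": [0.95,-0.88,0.05],"turn": [0,0,0]},{"hand": 0.8,"delta_pos": [0.95,-0.88,0.05],"turn": [0,0,0]},{"hand": 0.8,"delta_pos": [0.95,-0.88,0.05],"turn": [0,0,0]},{"hand": 0.8,"delta_pos": [0.95,-0.88,0.05],"turn": [0,0,0]},{"hand": 0.8,"delta_pos": [0.95,-0.88,0.05],"turn": [0,0,0]}]}}

```text
time: 1.65
tool_pos: [321.7, -366.5, 181.7]
ee_rot: [-0.0, 0.987, 0.159, -0.0]
ft_force: [-0.2, 0.3, 0.2]
width: 72.7
grip_force: 0.0
```

Call:
{"api": "send_rows", "payload": {"steps": [{"hand": 0.8,"delta_pos": [0.95,-0.88,0],"turn": [0,0,0]},{"hand": 0.8,"delta_pos": [0.95,-0.88,0],"turn": [0,0,0]},{"hand": 0.8,"delta_pos": [0.95,-0.88,0],"turn": [0,0,0]},{"hand": 0.8,"delta_pos": [0.95,-0.88,0],"turn": [0,0,0]},{"hand": 0.8,"delta_pos": [0.95,-0.88,0],"turn": [0,0,0]},{"hand": 0.8,"delta_pos": [0.95,-0.88,0],"turn": [0,0,0]},{"hand": 0.8,"delta_pos": [0.95,-0.88,0],"turn": [0,0,0]},{"hand": 0.8,"delta_pos": [0.95,-0.88,0],"turn": [0,0,0]},{"hand": 0.8,"delta_pos": [0.95,-0.88,0],"turn": [0,0,0]},{"hand": 0.8,"delta_pos": [0.95,-0.88,0],"turn": [0,0,0]}]}}

```text
time: 2.9
tool_pos: [446.6, -139.6, 181.7]
ee_rot: [0.0, 0.987, 0.159, -0.0]
ft_force: [-0.2, -0.2, 0.1]
width: 73.0
grip_force: 0.0
```

```bash
python3 g.py 560.5,80.8,120,-76.7 560.5,80.8,30,-76.7
```

```text
t 2.9 p [ 446.6 -139.6  181.7] y -71.7 w 73.0 g 0.0 f [-0.2 -0.2  0.1] q6 0.82
560.5,80.8,120,-76.7 [ 0.888 -0.867  0.309] [-0.     0.     0.056]
560.5,80.8,30,-76.7 [ 0.888 -0.867  0.759] [-0.     0.     0.056]
```

Call:
{"api": "send_rows", "payload": {"steps": [{"hand": 0.8,"delta_pos": [0.888,-0.867,0.2],"turn": [0,0,0.056]},{"hand": 0.8,"delta_pos": [0.888,-0.867,0.2],"turn": [0,0,0.056]},{"hand": 0.8,"delta_pos": [0.888,-0.867,0.2],"turn": [0,0,0.056]},{"hand": 0.8,"delta_pos": [0.888,-0.867,0.2],"turn": [0,0,0.056]},{"hand": 0.8,"delta_pos": [0.888,-0.867,0.2],"turn": [0,0,0.056]},{"hand": 0.8,"delta_pos": [0.888,-0.867,0.31],"turn": [0,0,0.056]},{"hand": 0.8,"delta_pos": [0.888,-0.867,0.45],"turn": [0,0,0.056]},{"hand": 0.8,"delta_pos": [0.888,-0.867,0.6],"turn": [0,0,0.056]},{"hand": 0.8,"delta_pos": [0.888,-0.867,0.76],"turn": [0,0,0.056]},{"hand": 0.8,"delta_pos": [0.888,-0.867,0.76],"turn": [0,0,0.056]}]}}

```text
time: 4.15
tool_pos: [558.8, 80.5, 28.2]
ee_rot: [-0.0, 0.993, 0.116, -0.002]
ft_force: [-0.9, 0.8, 0.6]
width: 73.1
grip_force: 0.0
```

Call:
{"api": "send_rows", "payload": {"steps": [{"hand": 0.2,"delta_pos": [0,0,0],"turn": [0,0,0]},{"hand": 0.2,"delta_pos": [0,0,0],"turn": [0,0,0]},{"hand": 0.2,"delta_pos": [0,0,0],"turn": [0,0,0]},{"hand": 0.2,"delta_pos": [0,0,0],"turn": [0,0,0]},{"hand": 0.2,"delta_pos": [0,0,0],"turn": [0,0,0]},{"hand": 0.2,"delta_pos": [0,0,0],"turn": [0,0,0]},{"hand": 0.2,"delta_pos": [0,0,0],"turn": [0,0,0]},{"hand": 0.2,"delta_pos": [0,0,0],"turn": [0,0,0]},{"hand": 0.2,"delta_pos": [0,0,0],"turn": [0,0,0]},{"hand": 0.2,"delta_pos": [0,0,0],"turn": [0,0,0]}]}}

```text
time: 5.4
tool_pos: [560.7, 81.4, 30.0]
ee_rot: [-0.0, 0.993, 0.116, 0.0]
ft_force: [-0.3, 1.9, 6.2]
width: 30.1
grip_force: 30.0
```

```bash
python3 g.py 560.5,80.8,110,-76.7 549.8,291.4,110,-76.7 549.8,291.4,36.5,-76.7
```

```text
t 5.4 p [560.7  81.4  30. ] y -76.7 w 30.1 g 30.0 f [-0.3  1.9  6.2] q6 1.38
560.5,80.8,110,-76.7 [-0.002  0.003 -0.4  ] [-0. -0.  0.]
549.8,291.4,110,-76.7 [ 0.189 -1.034 -0.4  ] [-0. -0.  0.]
549.8,291.4,36.5,-76.7 [ 0.189 -1.034 -0.033] [-0. -0.  0.]
```

Call:
{"api": "send_rows", "payload": {"steps": [{"hand": 0.2,"delta_pos": [0,0,-0.1],"turn": [0,0,0]},{"hand": 0.2,"delta_pos": [0,0,-0.25],"turn": [0,0,0]},{"hand": 0.2,"delta_pos": [0,0,-0.4],"turn": [0,0,0]},{"hand": 0.2,"delta_pos": [0.04,-0.2,-0.4],"turn": [0,0,0]},{"hand": 0.2,"delta_pos": [0.09,-0.4,-0.4],"turn": [0,0,0]},{"hand": 0.2,"delta_pos": [0.13,-0.6,-0.4],"turn": [0,0,0]},{"hand": 0.2,"delta_pos": [0.19,-0.8,-0.4],"turn": [0,0,0]},{"hand": 0.2,"delta_pos": [0.19,-0.95,-0.4],"turn": [0,0,0]},{"hand": 0.2,"delta_pos": [0.19,-1.0,-0.4],"turn": [0,0,0]},{"hand": 0.2,"delta_pos": [0.19,-1.0,-0.4],"turn": [0,0,0]}]}}

```text
time: 6.65
tool_pos: [551.1, 284.6, 109.4]
ee_rot: [0.0, 0.993, 0.117, -0.0]
ft_force: [0.0, 0.5, -2.1]
width: 29.9
grip_force: 30.0
```

```bash
python3 g.py 549.8,291.4,70,-76.7 549.8,291.4,37,-76.7; python3 -c "
from h import *
a=cap('side','s1')['color'];b=cap('top','t1')['color']
z=lambda i,x,y:cv2.resize(i[y:y+130,x:x+130],(390,390),interpolation=cv2.INTER_CUBIC)
cv2.imwrite('pics/c1.png',np.hstack([z(a,250,270),z(b,90,210)])[:,:,::-1])"
```

```text
t 6.65 p [551.1 284.6 109.4] y -76.6 w 29.9 g 30.0 f [ 0.   0.5 -2.1] q6 1.72
549.8,291.4,70,-76.7 [ 0.002 -0.035  0.197] [0.    0.    0.001]
549.8,291.4,37,-76.7 [ 0.002 -0.035  0.362] [0.    0.    0.001]
```

View pics/c1.png

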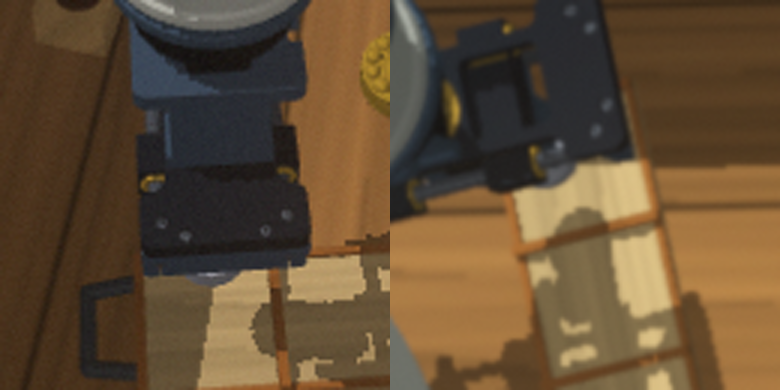

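The stake is held upright over the handle-end compartment, with its foot just visible at (210,278) of the side crop. Lowering it.

Call:
{"api": "send_rows", "payload": {"steps": [{"hand": 0.2,"delta_pos": [0.002,-0.035,0.05],"turn": [0,0,0]},{"hand": 0.2,"delta_pos": [0.002,-0.035,0.15],"turn": [0,0,0]},{"hand": 0.2,"delta_pos": [0.002,-0.035,0.25],"turn": [0,0,0]},{"hand": 0.2,"delta_pos": [0.002,-0.035,0.32],"turn": [0,0,0]},{"hand": 0.2,"delta_pos": [0.002,-0.035,0.35],"turn": [0,0,0]},{"hand": 0.2,"delta_pos": [0.002,-0.035,0.36],"turn": [0,0,0]},{"hand": 0.2,"delta_pos": [0.002,-0.035,0.364],"turn": [0,0,0]},{"hand": 0.2,"delta_pos": [0.002,-0.035,0.364],"turn": [0,0,0]},{"hand": 0.2,"delta_pos": [0.002,-0.035,0.364],"turn": [0,0,0]},{"hand": 0.2,"delta_pos": [0.002,-0.035,0.364],"turn": [0,0,0]}]}}

```text
time: 8.0
tool_pos: [550.3, 291.6, 37.1]
ee_rot: [-0.0, 0.993, 0.116, 0.0]
ft_force: [0.2, 0.1, -3.1]
width: 30.1
grip_force: 30.0
```

Call:
{"api": "send_rows", "payload": {"steps": [{"hand": 0.2,"delta_pos": [0,0,0.004],"turn": [0,0,0]},{"hand": 0.2,"delta_pos": [0,0,0.006],"turn": [0,0,0]},{"hand": 0.2,"delta_pos": [0,0,0.006],"turn": [0,0,0]},{"hand": 0.7,"delta_pos": [0,0,0.006],"turn": [0,0,0]},{"hand": 0.7,"delta_pos": [0,0,0.006],"turn": [0,0,0]},{"hand": 0.7,"delta_pos": [0,0,0.006],"turn": [0,0,0]},{"hand": 0.7,"delta_pos": [0,0,0.006],"turn": [0,0,0]},{"hand": 0.7,"delta_pos": [0,0,0],"turn": [0,0,0]},{"hand": 0.7,"delta_pos": [0,0,-0.2],"turn": [0,0,0]},{"hand": 0.7,"delta_pos": [0,0,-0.5],"turn": [0,0,0]}]}}

```text
time: 9.25
tool_pos: [549.0, 291.1, 136.7]
ee_rot: [0.0, 0.993, 0.116, -0.002]
ft_force: [1.6, 0.8, 0.1]
width: 63.5
grip_force: 0.0
```

```bash
python3 g.py 676,76.5,130,-93 676,76.5,10,-93
```

```text
t 9.25 p [549.  291.1 136.7] y -76.7 w 63.5 g 0.0 f [1.6 0.8 0.1] q6 1.73
676,76.5,130,-93 [0.37  1.19  0.033] [0.001 0.002 0.182]
676,76.5,10,-93 [0.372 1.19  0.633] [0.001 0.002 0.182]
```

Call:
{"api": "send_rows", "payload": {"steps": [{"hand": 0.85,"delta_pos": [0.37,1,0.03],"turn": [0,0,0.182]},{"hand": 0.85,"delta_pos": [0.37,1,0.03],"turn": [0,0,0.182]},{"hand": 0.85,"delta_pos": [0.37,1,0.03],"turn": [0,0,0.182]},{"hand": 0.85,"delta_pos": [0.37,1,0.03],"turn": [0,0,0.182]},{"hand": 0.85,"delta_pos": [0.37,1,0.03],"turn": [0,0,0.182]},{"hand": 0.85,"delta_pos": [0.37,1,0.03],"turn": [0,0,0.182]},{"hand": 0.85,"delta_pos": [0.37,1,0.03],"turn": [0,0,0.182]},{"hand": 0.85,"delta_pos": [0.37,1,0.03],"turn": [0,0,0.182]},{"hand": 0.85,"delta_pos": [0.37,1,0.03],"turn": [0,0,0.182]},{"hand": 0.85,"delta_pos": [0.37,1,0.03],"turn": [0,0,0.182]}]}}

```text
time: 10.5
tool_pos: [668.3, 114.2, 131.0]
ee_rot: [-0.0, 1.0, -0.026, 0.0]
ft_force: [0.1, 0.1, 0.8]
width: 77.7
grip_force: 0.0
```

```bash
python3 g.py 676,76.5,130,-93 676,76.5,10,-93
python3 - <<'E'
from h import *
a=cap('top','t2')['color'];b=cap('side','s2')['color']
z=lambda i,x,y:cv2.resize(i[y:y+130,x:x+130],(390,390),interpolation=cv2.INTER_CUBIC)
cv2.imwrite('pics/c2.png',np.clip(np.hstack([z(a,90,210),z(b,250,300)])[:,:,::-1]*1.3,0,255))
# jar edges: ray onto cap plane
print(plane(cap('top'),[[259,137]],75))
E
```

```text
t 10.5 p [668.3 114.2 131. ] y -93.0 w 77.7 g 0.0 f [0.1 0.1 0.8] q6 1.7
676,76.5,130,-93 [0.049 0.186 0.005] [-0. -0. -0.]
676,76.5,10,-93 [0.049 0.186 0.605] [-0. -0. -0.]
[[761.27526989  86.12557664  75.        ]][ WARN:0@2.431] global loadsave.cpp:1063 imwrite_ Unsupported depth image for selected encoder is fallbacked to CV_8U.
```

View pics/c2.png

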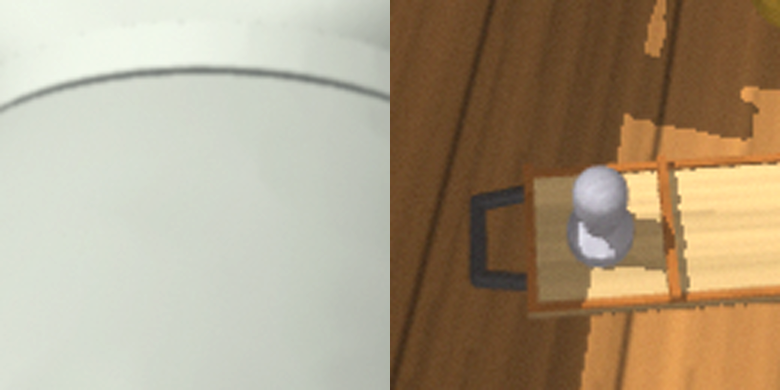

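The stake stands upright in the middle of its compartment; in the side crop its foot is at (600,240), and the compartment is centred there. The jar is clear at x≈761. Now the doming block.

Call:
{"api": "send_rows", "payload": {"steps": [{"hand": 0.85,"delta_pos": [0.049,0.186,0.05],"turn": [0,0,0]},{"hand": 0.85,"delta_pos": [0.049,0.186,0.15],"turn": [0,0,0]},{"hand": 0.85,"delta_pos": [0.049,0.186,0.3],"turn": [0,0,0]},{"hand": 0.85,"delta_pos": [0.049,0.186,0.45],"turn": [0,0,0]},{"hand": 0.85,"delta_pos": [0.049,0.186,0.55],"turn": [0,0,0]},{"hand": 0.85,"delta_pos": [0.049,0.186,0.605],"turn": [0,0,0]},{"hand": 0.85,"delta_pos": [0.049,0.186,0.605],"turn": [0,0,0]},{"hand": 0.85,"delta_pos": [0.049,0.186,0.605],"turn": [0,0,0]},{"hand": 0.4,"delta_pos": [0.049,0.186,0.605],"turn": [0,0,0]},{"hand": 0.4,"delta_pos": [0.049,0.186,0.605],"turn": [0,0,0]}]}}

```text
time: 11.9
tool_pos: [676.4, 76.4, 10.5]
ee_rot: [-0.0, 1.0, -0.026, 0.0]
ft_force: [0.9, 0.2, -0.4]
width: 60.6
grip_force: 0.0
```

Call:
{"api": "send_rows", "payload": {"steps": [{"hand": 0.4,"delta_pos": [0,0,0],"turn": [0,0,0]},{"hand": 0.4,"delta_pos": [0,0,0],"turn": [0,0,0]},{"hand": 0.4,"delta_pos": [0,0,0],"turn": [0,0,0]},{"hand": 0.4,"delta_pos": [0,0,0],"turn": [0,0,0]},{"hand": 0.4,"delta_pos": [0,0,0],"turn": [0,0,0]},{"hand": 0.4,"delta_pos": [0,0,0],"turn": [0,0,0]},{"hand": 0.4,"delta_pos": [0,0,0],"turn": [0,0,0]},{"hand": 0.4,"delta_pos": [0,0,-0.1],"turn": [0,0,0]},{"hand": 0.4,"delta_pos": [0,0,-0.3],"turn": [0,0,0]},{"hand": 0.4,"delta_pos": [0,0,-0.5],"turn": [0,0,0]}]}}

```text
time: 13.15
tool_pos: [676.1, 76.4, 112.1]
ee_rot: [0.0, 1.0, -0.027, 0.0]
ft_force: [0.6, -0.3, -0.8]
width: 49.4
grip_force: 30.0
```

```bash
python3 g.py 470,272.5,110,-76.7
```

```text
t 13.15 p [676.1  76.4 112.1] y -93.0 w 49.4 g 30.0 f [ 0.6 -0.3 -0.8] q6 1.65
470,272.5,110,-76.7 [-1.081 -0.925  0.01 ] [ 0.    -0.    -0.182]
```

Call:
{"api": "send_rows", "payload": {"steps": [{"hand": 0.4,"delta_pos": [-1,-0.86,0],"turn": [0,0,-0.182]},{"hand": 0.4,"delta_pos": [-1,-0.86,0],"turn": [0,0,-0.182]},{"hand": 0.4,"delta_pos": [-1,-0.86,0],"turn": [0,0,-0.182]},{"hand": 0.4,"delta_pos": [-1,-0.86,0],"turn": [0,0,-0.182]},{"hand": 0.4,"delta_pos": [-1,-0.86,0],"turn": [0,0,-0.182]},{"hand": 0.4,"delta_pos": [-1,-0.86,0],"turn": [0,0,-0.182]},{"hand": 0.4,"delta_pos": [-1,-0.86,0],"turn": [0,0,-0.182]},{"hand": 0.4,"delta_pos": [-1,-0.86,0],"turn": [0,0,-0.182]},{"hand": 0.4,"delta_pos": [-1,-0.86,0],"turn": [0,0,-0.182]},{"hand": 0.4,"delta_pos": [-1,-0.86,0],"turn": [0,0,-0.182]}]}}

```text
time: 14.4
tool_pos: [485.8, 258.4, 109.8]
ee_rot: [0.0, 0.993, 0.116, -0.0]
ft_force: [0.1, 0.1, -1.1]
width: 49.4
grip_force: 30.0
```

```bash
python3 g.py 470,272.5,30,-76.7 470,272.5,16.5,-76.7
```

```text
t 14.4 p [485.8 258.4 109.8] y -76.7 w 49.4 g 30.0 f [ 0.1  0.1 -1.1] q6 1.72
470,272.5,30,-76.7 [-0.061 -0.087  0.399] [0. 0. 0.]
470,272.5,16.5,-76.7 [-0.061 -0.087  0.467] [0. 0. 0.]
```

Call:
{"api": "send_rows", "payload": {"steps": [{"hand": 0.4,"delta_pos": [-0.061,-0.087,0],"turn": [0,0,0]},{"hand": 0.4,"delta_pos": [-0.061,-0.087,0.05],"turn": [0,0,0]},{"hand": 0.4,"delta_pos": [-0.061,-0.087,0.2],"turn": [0,0,0]},{"hand": 0.4,"delta_pos": [-0.061,-0.087,0.33],"turn": [0,0,0]},{"hand": 0.4,"delta_pos": [-0.061,-0.087,0.42],"turn": [0,0,0]},{"hand": 0.4,"delta_pos": [-0.061,-0.087,0.45],"turn": [0,0,0]},{"hand": 0.4,"delta_pos": [-0.061,-0.087,0.46],"turn": [0,0,0]},{"hand": 0.4,"delta_pos": [-0.061,-0.087,0.466],"turn": [0,0,0]},{"hand": 0.4,"delta_pos": [-0.061,-0.087,0.466],"turn": [0,0,0]},{"hand": 0.4,"delta_pos": [-0.061,-0.087,0.466],"turn": [0,0,0]}]}}

```text
time: 15.65
tool_pos: [469.9, 273.0, 17.1]
ee_rot: [-0.0, 0.993, 0.116, 0.0]
ft_force: [-0.3, 0.1, -0.2]
width: 49.0
grip_force: 30.0
```

Call:
{"api": "send_rows", "payload": {"steps": [{"hand": 0.4,"delta_pos": [0,0,0],"turn": [0,0,0]},{"hand": 0.7,"delta_pos": [0,0,0],"turn": [0,0,0]},{"hand": 0.7,"delta_pos": [0,0,0],"turn": [0,0,0]},{"hand": 0.7,"delta_pos": [0,0,0],"turn": [0,0,0]},{"hand": 0.7,"delta_pos": [0,0,0],"turn": [0,0,0]},{"hand": 0.7,"delta_pos": [0,0,-0.05],"turn": [0,0,0]},{"hand": 0.7,"delta_pos": [0,0,-0.2],"turn": [0,0,0]},{"hand": 0.7,"delta_pos": [0,0,-0.45],"turn": [0,0,0]},{"hand": 0.7,"delta_pos": [0,0,-0.5],"turn": [0,0,0]},{"hand": 0.7,"delta_pos": [0,0,-0.5],"turn": [0,0,0]}]}}

```text
time: 16.9
tool_pos: [469.9, 273.0, 117.4]
ee_rot: [-0.0, 0.993, 0.116, 0.001]
ft_force: [-1.1, -0.8, -0.6]
width: 64.1
grip_force: 0.0
```

```bash
python3 g.py 563,-64,110,-76.7
```

```text
t 16.9 p [469.9 273.  117.4] y -76.7 w 64.1 g 0.0 f [-1.1 -0.8 -0.6] q6 1.75
563,-64,110,-76.7 [0.064 1.747 0.037] [-0.    -0.001  0.   ]
```

Call:
{"api": "send_rows", "payload": {"steps": [{"hand": 0.8,"delta_pos": [0.03,0.95,0],"turn": [0,0,0]},{"hand": 0.8,"delta_pos": [0.03,0.95,0],"turn": [0,0,0]},{"hand": 0.8,"delta_pos": [0.03,0.95,0],"turn": [0,0,0]},{"hand": 0.8,"delta_pos": [0.03,0.95,0],"turn": [0,0,0]},{"hand": 0.8,"delta_pos": [0.03,0.95,0],"turn": [0,0,0]},{"hand": 0.8,"delta_pos": [0.03,0.95,0],"turn": [0,0,0]},{"hand": 0.8,"delta_pos": [0.03,0.95,0],"turn": [0,0,0]},{"hand": 0.8,"delta_pos": [0.03,0.95,0],"turn": [0,0,0]},{"hand": 0.8,"delta_pos": [0.03,0.95,0],"turn": [0,0,0]},{"hand": 0.8,"delta_pos": [0.03,0.95,0],"turn": [0,0,0]}]}}

```text
time: 18.15
tool_pos: [519.3, 89.5, 116.8]
ee_rot: [-0.0, 0.993, 0.116, 0.0]
ft_force: [1.0, 0.4, -1.1]
width: 72.6
grip_force: 0.0
```

```bash
python3 g.py 563,-64,110,-76.7 563,-64,6,-76.7
```

```text
t 18.15 p [519.3  89.5 116.8] y -76.7 w 72.6 g 0.0 f [ 1.   0.4 -1.1] q6 1.4
563,-64,110,-76.7 [0.035 0.797 0.034] [-0.    -0.     0.001]
563,-64,6,-76.7 [0.035 0.797 0.554] [-0.    -0.     0.001]
```

Call:
{"api": "send_rows", "payload": {"steps": [{"hand": 0.8,"delta_pos": [0.035,0.797,0],"turn": [0,0,0]},{"hand": 0.8,"delta_pos": [0.035,0.797,0],"turn": [0,0,0]},{"hand": 0.8,"delta_pos": [0.035,0.797,0.05],"turn": [0,0,0]},{"hand": 0.8,"delta_pos": [0.035,0.797,0.1],"turn": [0,0,0]},{"hand": 0.8,"delta_pos": [0.035,0.797,0.25],"turn": [0,0,0]},{"hand": 0.8,"delta_pos": [0.035,0.797,0.4],"turn": [0,0,0]},{"hand": 0.8,"delta_pos": [0.035,0.797,0.5],"turn": [0,0,0]},{"hand": 0.8,"delta_pos": [0.035,0.797,0.553],"turn": [0,0,0]},{"hand": 0.8,"delta_pos": [0.035,0.797,0.553],"turn": [0,0,0]},{"hand": 0.8,"delta_pos": [0.035,0.797,0.553],"turn": [0,0,0]}]}}

```text
time: 19.4
tool_pos: [563.4, -64.0, 6.8]
ee_rot: [0.0, 0.993, 0.116, 0.0]
ft_force: [0.1, -0.9, 0.1]
width: 73.1
grip_force: 0.0
```

Call:
{"api": "send_rows", "payload": {"steps": [{"hand": 0.3,"delta_pos": [0,0,0],"turn": [0,0,0]},{"hand": 0.3,"delta_pos": [0,0,0],"turn": [0,0,0]},{"hand": 0.3,"delta_pos": [0,0,0],"turn": [0,0,0]},{"hand": 0.3,"delta_pos": [0,0,0],"turn": [0,0,0]},{"hand": 0.3,"delta_pos": [0,0,0],"turn": [0,0,0]},{"hand": 0.3,"delta_pos": [0,0,0],"turn": [0,0,0]},{"hand": 0.3,"delta_pos": [0,0,0],"turn": [0,0,0]},{"hand": 0.3,"delta_pos": [0,0,0],"turn": [0,0,0]},{"hand": 0.3,"delta_pos": [0,0,0],"turn": [0,0,0]},{"hand": 0.3,"delta_pos": [0,0,0],"turn": [0,0,0]}]}}

```text
time: 20.65
tool_pos: [562.9, -64.1, 6.1]
ee_rot: [-0.0, 0.993, 0.116, -0.0]
ft_force: [0.5, -0.0, 0.9]
width: 27.7
grip_force: 0.0
```

```bash
python3 g.py 390.2,253.6,110,-76.7
```

```text
t 20.65 p [562.9 -64.1   6.1] y -76.7 w 27.7 g 0.0 f [ 0.5 -0.   0.9] q6 1.12
390.2,253.6,110,-76.7 [-0.474 -1.745 -0.519] [-0.  0.  0.]
```

The gripper closed to 27.7 mm without any contact, so I need a look.

Run:
```python
from h import *
a=cap('top','t3')['color'];b=cap('side','s3')['color']
z=lambda i,x,y:cv2.resize(i[y:y+130,x:x+130],(390,390),interpolation=cv2.INTER_CUBIC)
cv2.imwrite('pics/c3.png',np.hstack([z(a,280,190),z(b,270,170)])[:,:,::-1])
```

```text
(no output)
```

View pics/c3.png

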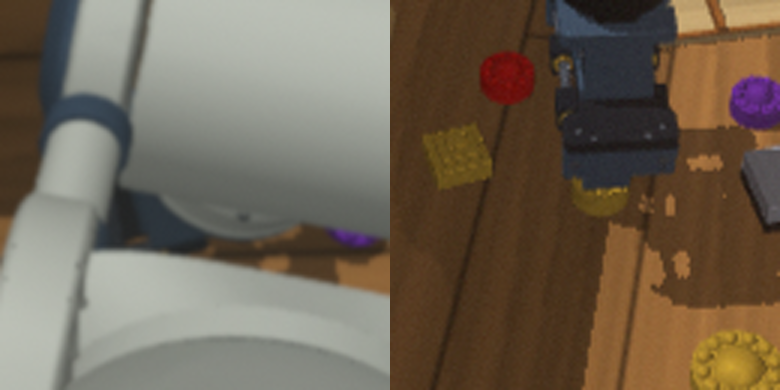

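Run:
```python
from h import *
from m import blob
c=cap('side')
for uv in [(340,231.7),(328,228),(360,228)]:
    o,d=ray(c,uv); d=d[0]
    print(uv,[ (o+d*((y-o[1])/d[1])).round(1).tolist() for y in (-35,-50,-64,-80)])
print(proj(c,[[563,-64,6],[563,-64,28],[563,-42,0],[563,-42,18],[563,-50,6],[563,-37,6]]).round(1)); print(blob(c,(341,232),'brass'))
s=ctrl.sense(); print(s['q'].round(3),s['tool_pos'])
```

```text
(340, 231.7) [[559.7, -35.0, 38.6], [561.3, -50.0, 22.2], [562.8, -64.0, 6.9], [564.5, -80.0, -10.6]]
(328, 228) [[586.3, -35.0, 45.8], [588.5, -50.0, 29.5], [590.5, -64.0, 14.3], [592.7, -80.0, -3.0]]
(360, 228) [[516.9, -35.0, 58.0], [517.6, -50.0, 42.0], [518.3, -64.0, 27.1], [519.0, -80.0, 10.0]]
[[339.9 231.9]
 [340.2 225.3]
 [338.5 240.8]
 [338.7 235.5]
 [339.  236.5]
 [338.2 240.7]]
(array([339.38559322, 236.3220339 ]), array([330, 230,  20,  12, 143], dtype=int32), ((338.8653869628906, 236.17308044433594), (19.023263931274414, 9.805805206298828), 11.309932708740234))
[-0.219  0.655  1.669  0.     0.818  1.119] [562.90805141 -64.12055689   6.10085358]
```

The boss hasn't moved: its mask is where it was, and the fingers closed above it. The tips must sit higher than the reported TCP, which also fits the 30.1 mm grip on the stake's dome. I'll lift, open and measure the tips in the side view.

Call:
{"api": "send_rows", "payload": {"steps": [{"hand": 0.3,"delta_pos": [0,0,-0.1],"turn": [0,0,0]},{"hand": 0.5,"delta_pos": [0,0,-0.3],"turn": [0,0,0]},{"hand": 0.5,"delta_pos": [0,0,-0.5],"turn": [0,0,0]},{"hand": 0.5,"delta_pos": [0,0,-0.5],"turn": [0,0,0.25]},{"hand": 0.5,"delta_pos": [0,0,-0.5],"turn": [0,0,0.5]},{"hand": 0.5,"delta_pos": [0,0,-0.5],"turn": [0,0,0.75]},{"hand": 0.5,"delta_pos": [0,0,-0.5],"turn": [0,0,1]},{"hand": 0.5,"delta_pos": [0,0,-0.5],"turn": [0,0,1]},{"hand": 0.5,"delta_pos": [0,0,-0.5],"turn": [0,0,1]},{"hand": 0.5,"delta_pos": [0,0,-0.5],"turn": [0,0,1]}]}}

```text
time: 22.05
tool_pos: [562.8, -64.1, 106.1]
ee_rot: [0.0, 0.856, -0.517, -0.0]
ft_force: [0.9, -0.5, 0.4]
width: 45.7
grip_force: 0.0
```

```bash
python3 g.py
python3 - <<'E'
from h import *
c=cap('side','s4');p=ctrl.sense()['tool_pos']; b=c['color']
print(proj(c,[p,p+[0,0,19],p+[0,0,40]]).round(1), proj(c,[[563,-64,0]]).round(1))
cv2.imwrite('pics/c4.png',np.clip(cv2.resize(b[140:260,270:420],(750,600),interpolation=cv2.INTER_CUBIC)[:,:,::-1]*1.5,0,255).astype(np.uint8))
E
```

```text
t 22.05 p [562.8 -64.1 106.1] y -152.2 w 45.7 g 0.0 f [ 0.9 -0.5  0.4] q6 2.44
[[341.4 200.1]
 [341.7 193.5]
 [342.  186. ]] [[339.8 233.7]]
```

View pics/c4.png

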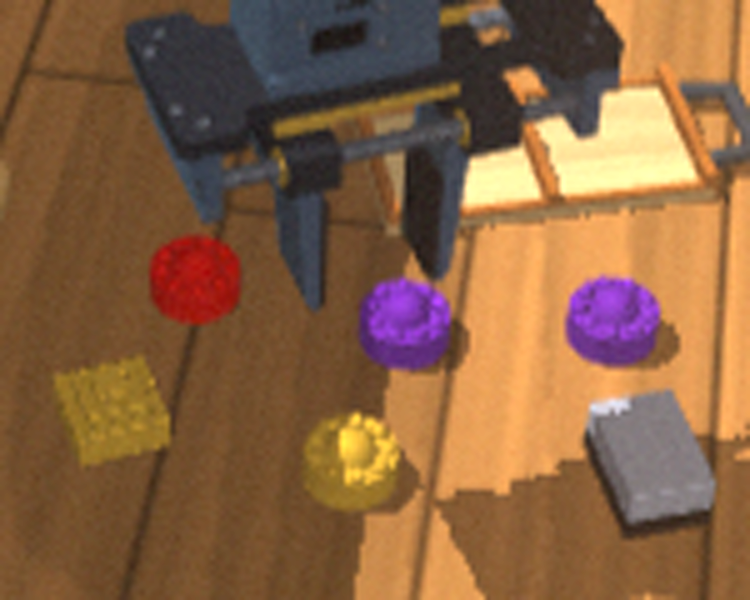

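Run:
```python
from h import *
c=cap('side');p=ctrl.sense()['tool_pos']
k=np.radians(-152.2); y=np.array([np.cos(k),np.sin(k),0]); x=np.array([-np.sin(k),np.cos(k),0])
for dz in (0,12,25):
  for sgn in(-1,1):
    print(dz,sgn,proj(c,[p+sgn*y*a+x*b+[0,0,dz] for a in(23,36) for b in(-16,16)]).round(1).tolist())
b=c['color']; g=cv2.cvtColor(b,cv2.COLOR_RGB2GRAY)
print('tip ray L',[plane(c,[[333,201.6]],z)[0].round(1).tolist() for z in(106,118,131)],'R',[plane(c,[[357.4,195.6]],z)[0].round(1).tolist() for z in(106,118,131)])
t=cap('top','t4'); print(proj(t,[p,p-26*y,p+26*y]).round(0));
```

```text
0 -1 [[333.6, 207.5], [328.7, 197.5], [327.8, 208.9], [322.9, 198.8]]
0 1 [[354.2, 202.7], [348.8, 192.8], [359.9, 201.3], [354.5, 191.6]]
12 -1 [[333.8, 203.4], [328.7, 193.3], [327.8, 204.8], [322.9, 194.7]]
12 1 [[354.5, 198.6], [349.1, 188.7], [360.2, 197.2], [354.8, 187.4]]
25 -1 [[333.9, 198.8], [328.8, 188.8], [327.9, 200.2], [322.9, 190.1]]
25 1 [[354.8, 194.0], [349.4, 184.2], [360.6, 192.7], [355.1, 182.9]]
tip ray L [[579.7, -56.7, 106.0], [578.1, -44.4, 118.0], [576.4, -31.0, 131.0]] R [[530.8, -83.6, 106.0], [530.0, -70.8, 118.0], [529.1, -57.0, 131.0]]
[[351. 246.]
 [343. 232.]
 [359. 260.]]
```

In this view the fingers end near rows 202 and 196, about 18 mm above where the reported TCP projects. The real tips are therefore about 18–19 mm above the reported TCP, which explains the miss. I'll go lower by that much, watching the force.

Call:
{"api": "send_rows", "payload": {"steps": [{"hand": 0.75,"delta_pos": [0,0,0],"turn": [0,0,0]},{"hand": 0.75,"delta_pos": [0,0,0.1],"turn": [0,0,0]},{"hand": 0.75,"delta_pos": [0,0,0.2],"turn": [0,0,0]},{"hand": 0.75,"delta_pos": [0,0,0.3],"turn": [0,0,0]},{"hand": 0.75,"delta_pos": [0,0,0.4],"turn": [0,0,0]},{"hand": 0.75,"delta_pos": [0,0,0.48],"turn": [0,0,0]},{"hand": 0.75,"delta_pos": [0,0,0.53],"turn": [0,0,0]},{"hand": 0.75,"delta_pos": [0,0,0.56],"turn": [0,0,0]},{"hand": 0.75,"delta_pos": [0,0,0.575],"turn": [0,0,0]},{"hand": 0.75,"delta_pos": [0,0,0.575],"turn": [0,0,0]}]}}

```text
time: 23.45
tool_pos: [563.0, -64.1, -8.7]
ee_rot: [-0.0, 0.858, -0.514, 0.0]
ft_force: [-0.3, -0.1, -0.6]
width: 68.4
grip_force: 0.0
```

Call:
{"api": "send_rows", "payload": {"steps": [{"hand": 0.3,"delta_pos": [0,0,0],"turn": [0,0,0]},{"hand": 0.3,"delta_pos": [0,0,0],"turn": [0,0,0]},{"hand": 0.3,"delta_pos": [0,0,0],"turn": [0,0,0]},{"hand": 0.3,"delta_pos": [0,0,0],"turn": [0,0,0]},{"hand": 0.3,"delta_pos": [0,0,0],"turn": [0,0,0]},{"hand": 0.3,"delta_pos": [0,0,0],"turn": [0,0,0]},{"hand": 0.3,"delta_pos": [0,0,0],"turn": [0,0,0]},{"hand": 0.3,"delta_pos": [0,0,0],"turn": [0,0,0]},{"hand": 0.3,"delta_pos": [0,0,0],"turn": [0,0,0]},{"hand": 0.3,"delta_pos": [0,0,0],"turn": [0,0,0]}]}}

```text
time: 24.7
tool_pos: [563.1, -64.2, -8.7]
ee_rot: [-0.0, 0.858, -0.514, 0.0]
ft_force: [-0.1, -0.4, 4.9]
width: 41.5
grip_force: 30.0
```

```bash
python3 g.py 390.2,253.6,90,-76.7
python3 - <<'E'
from h import *
from m import blob
c=cap('side','s5')
print(blob(c,(340,232),'brass')[:2])
E
```

```text
t 24.7 p [563.1 -64.2  -8.7] y -151.9 w 41.5 g 30.0 f [-0.1 -0.4  4.9] q6 2.43
390.2,253.6,90,-76.7 [-1.809  0.013 -0.494] [-0.    -0.    -0.835]
(array([341.67118134, 231.96538751]), array([334, 223,  17,  19, 249], dtype=int32))
```

The grip is at 41.5 mm instead of 44 with a 5 N upward force, so the pads are still on the bead ring. I'll reopen and go 6 mm lower.

Call:
{"api": "send_rows", "payload": {"steps": [{"hand": 0.65,"delta_pos": [0,0,0],"turn": [0,0,0]},{"hand": 0.65,"delta_pos": [0,0,0],"turn": [0,0,0]},{"hand": 0.65,"delta_pos": [0,0,0],"turn": [0,0,0]},{"hand": 0.65,"delta_pos": [0,0,0.01],"turn": [0,0,0]},{"hand": 0.65,"delta_pos": [0,0,0.02],"turn": [0,0,0]},{"hand": 0.65,"delta_pos": [0,0,0.03],"turn": [0,0,0]},{"hand": 0.3,"delta_pos": [0,0,0.03],"turn": [0,0,0]},{"hand": 0.3,"delta_pos": [0,0,0.03],"turn": [0,0,0]},{"hand": 0.3,"delta_pos": [0,0,0.03],"turn": [0,0,0]},{"hand": 0.3,"delta_pos": [0,0,0.03],"turn": [0,0,0]}]}}

```text
time: 26.0
tool_pos: [562.9, -64.1, -14.9]
ee_rot: [-0.0, 0.858, -0.514, 0.0]
ft_force: [1.0, -0.4, -2.2]
width: 42.1
grip_force: 30.0
```

Call:
{"api": "send_rows", "payload": {"steps": [{"hand": 0.3,"delta_pos": [0,0,0],"turn": [0,0,0]},{"hand": 0.3,"delta_pos": [0,0,0],"turn": [0,0,0]},{"hand": 0.3,"delta_pos": [0,0,0],"turn": [0,0,0]},{"hand": 0.3,"delta_pos": [0,0,0],"turn": [0,0,0]},{"hand": 0.3,"delta_pos": [0,0,0],"turn": [0,0,0]},{"hand": 0.3,"delta_pos": [0,0,0],"turn": [0,0,0]},{"hand": 0.3,"delta_pos": [0,0,0],"turn": [0,0,0]},{"hand": 0.3,"delta_pos": [0,0,0],"turn": [0,0,0]},{"hand": 0.3,"delta_pos": [0,0,0],"turn": [0,0,0]},{"hand": 0.3,"delta_pos": [0,0,0],"turn": [0,0,0]}]}}

```text
time: 27.25
tool_pos: [562.9, -64.1, -14.9]
ee_rot: [-0.0, 0.858, -0.514, -0.0]
ft_force: [-0.1, -0.2, -1.9]
width: 42.0
grip_force: 30.0
```

Call:
{"api": "send_rows", "payload": {"steps": [{"hand": 0.3,"delta_pos": [0,0,-0.15],"turn": [0,0,0]},{"hand": 0.3,"delta_pos": [0,0,-0.35],"turn": [0,0,0]},{"hand": 0.3,"delta_pos": [-0.1,0,-0.55],"turn": [0,0,-0.1]},{"hand": 0.3,"delta_pos": [-0.25,0,-0.6],"turn": [0,0,-0.2]},{"hand": 0.3,"delta_pos": [-0.4,0,-0.6],"turn": [0,0,-0.3]},{"hand": 0.3,"delta_pos": [-0.55,0,-0.6],"turn": [0,0,-0.4]},{"hand": 0.3,"delta_pos": [-0.7,0,-0.6],"turn": [0,0,-0.5]},{"hand": 0.3,"delta_pos": [-0.85,0,-0.6],"turn": [0,0,-0.6]},{"hand": 0.3,"delta_pos": [-0.95,0,-0.6],"turn": [0,0,-0.7]},{"hand": 0.3,"delta_pos": [-0.95,0,-0.6],"turn": [0,0,-0.8]}]}}

```text
time: 28.5
tool_pos: [472.3, 104.5, 105.1]
ee_rot: [-0.0, 0.996, 0.092, -0.0]
ft_force: [0.3, 0.3, -2.2]
width: 41.8
grip_force: 30.0
```

```bash
python3 g.py 390.2,253.6,90,-76.7  390.2,253.6,-8.5,-76.7
```

```text
t 28.5 p [472.3 104.5 105.1] y -79.5 w 41.8 g 30.0 f [ 0.3  0.3 -2.2] q6 1.48
390.2,253.6,90,-76.7 [-0.267 -0.808  0.076] [-0.     0.    -0.031]
390.2,253.6,-8.5,-76.7 [-0.267 -0.808  0.568] [-0.     0.    -0.031]
```

Call:
{"api": "send_rows", "payload": {"steps": [{"hand": 0.3,"delta_pos": [-0.267,-0.808,0],"turn": [0,0,-0.031]},{"hand": 0.3,"delta_pos": [-0.267,-0.808,0],"turn": [0,0,-0.031]},{"hand": 0.3,"delta_pos": [-0.267,-0.808,0],"turn": [0,0,-0.031]},{"hand": 0.3,"delta_pos": [-0.267,-0.808,0.05],"turn": [0,0,-0.031]},{"hand": 0.3,"delta_pos": [-0.267,-0.808,0.2],"turn": [0,0,-0.031]},{"hand": 0.3,"delta_pos": [-0.267,-0.808,0.35],"turn": [0,0,-0.031]},{"hand": 0.3,"delta_pos": [-0.267,-0.808,0.46],"turn": [0,0,-0.031]},{"hand": 0.3,"delta_pos": [-0.267,-0.808,0.53],"turn": [0,0,-0.031]},{"hand": 0.3,"delta_pos": [-0.267,-0.808,0.56],"turn": [0,0,-0.031]},{"hand": 0.3,"delta_pos": [-0.267,-0.808,0.566],"turn": [0,0,-0.031]}]}}

```text
time: 29.75
tool_pos: [392.5, 253.0, -8.0]
ee_rot: [-0.0, 0.994, 0.112, 0.0]
ft_force: [0.1, -0.2, -1.7]
width: 42.0
grip_force: 30.0
```

Call:
{"api": "send_rows", "payload": {"steps": [{"hand": 0.3,"delta_pos": [0,0,0],"turn": [0,0,0]},{"hand": 0.3,"delta_pos": [0,0,0.001],"turn": [0,0,0]},{"hand": 0.58,"delta_pos": [0,0,0.001],"turn": [0,0,0]},{"hand": 0.58,"delta_pos": [0,0,0.001],"turn": [0,0,0]},{"hand": 0.58,"delta_pos": [0,0,0.001],"turn": [0,0,0]},{"hand": 0.58,"delta_pos": [0,0,0.001],"turn": [0,0,0]},{"hand": 0.58,"delta_pos": [0,0,-0.08],"turn": [0,0,0]},{"hand": 0.6,"delta_pos": [0,0,-0.25],"turn": [0,0,0]},{"hand": 0.7,"delta_pos": [0,0,-0.5],"turn": [0,0,0]},{"hand": 0.7,"delta_pos": [0,0,-0.5],"turn": [0,0,0]}]}}

```text
time: 31.0
tool_pos: [394.1, 254.0, 94.8]
ee_rot: [-0.001, 0.994, 0.113, 0.003]
ft_force: [0.2, 0.4, 0.1]
width: 63.9
grip_force: 0.0
```

```bash
python3 g.py 429,-82,90,-66.5
```

```text
t 31.0 p [394.1 254.   94.8] y -77.1 w 63.9 g 0.0 f [0.2 0.4 0.1] q6 1.79
429,-82,90,-66.5 [-0.206  1.676  0.021] [-0.    -0.004 -0.117]
```

Call:
{"api": "send_rows", "payload": {"steps": [{"hand": 0.9,"delta_pos": [-0.11,0.95,0],"turn": [0,0,-0.117]},{"hand": 0.9,"delta_pos": [-0.11,0.95,0],"turn": [0,0,-0.117]},{"hand": 0.9,"delta_pos": [-0.11,0.95,0],"turn": [0,0,-0.117]},{"hand": 0.9,"delta_pos": [-0.11,0.95,0],"turn": [0,0,-0.117]},{"hand": 0.9,"delta_pos": [-0.11,0.95,0],"turn": [0,0,-0.117]},{"hand": 0.9,"delta_pos": [-0.11,0.95,0],"turn": [0,0,-0.117]},{"hand": 0.9,"delta_pos": [-0.11,0.95,0],"turn": [0,0,-0.117]},{"hand": 0.9,"delta_pos": [-0.11,0.95,0],"turn": [0,0,-0.117]},{"hand": 0.9,"delta_pos": [-0.11,0.95,0],"turn": [0,0,-0.117]},{"hand": 0.9,"delta_pos": [-0.11,0.95,0],"turn": [0,0,-0.117]}]}}

```text
time: 32.25
tool_pos: [413.4, 63.1, 91.9]
ee_rot: [0.0, 0.979, 0.203, 0.0]
ft_force: [0.5, -0.3, -0.8]
width: 82.1
grip_force: 0.0
```

```bash
python3 g.py 429,-82,90,-66.5 429,-82,-10,-66.5
python3 - <<'E'
from m import *
t=cap('top','t6');s=cap('side','s6')
p=ctrl.sense()['tool_pos']
for n,c,sd in(('t',t,(172,357)),('s',s,(410,372))):
    b=blob(c,sd,'brass'); print(n,b[0],b[1],plane(c,[b[0]],6+9)[0].round(1))
b=blob(s,(319,375),'grey'); print('stake',b[0],b[1]); print(proj(s,[[549.8,291.4,6+33]]))
z=lambda i,x,y:cv2.resize(i[y:y+130,x:x+130],(390,390),interpolation=cv2.INTER_CUBIC)
cv2.imwrite('pics/c6.png',np.hstack([z(t['color'],90,260),cv2.resize(s['color'][330:420,280:450],(390,206)).repeat(1,0) if 0 else z(s['color'],315,300)])[:,:,::-1])
E
```

```text
t 32.25 p [413.4  63.1  91.9] y -66.5 w 82.1 g 0.0 f [ 0.5 -0.3 -0.8] q6 1.17
429,-82,90,-66.5 [-0.217  0.697  0.01 ] [ 0. -0. -0.]
429,-82,-10,-66.5 [-0.217  0.697  0.51 ] [ 0. -0. -0.]
t [259.83333333 305.53888889] [251 304  20   4  50] [473.6  92.8  15. ]
s [410.43333333 369.00615942] [399 357  24  26 496] [391.2 254.2  15. ]
stake [319.50207962 372.32768865] [309 355  22  34 604]
[[319.93685092 368.50521954]]
```

View pics/c6.png

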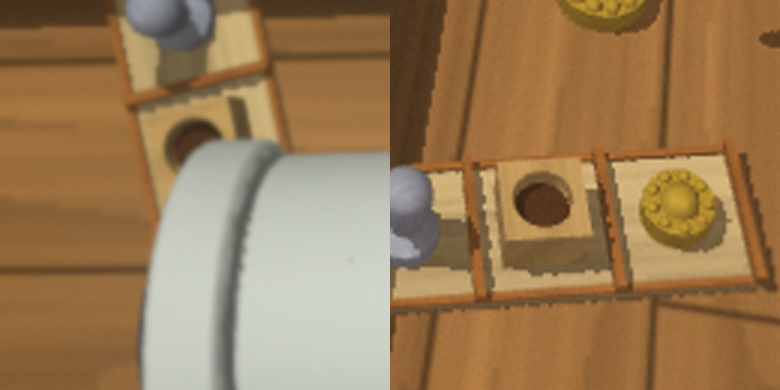

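The boss sits centred at about (391,254), against a target of (390,254). The doming block stands flat in the middle compartment. Now the bench block.

Call:
{"api": "send_rows", "payload": {"steps": [{"hand": 0.93,"delta_pos": [-0.217,0.697,0],"turn": [0,0,0]},{"hand": 0.93,"delta_pos": [-0.217,0.697,0],"turn": [0,0,0]},{"hand": 0.93,"delta_pos": [-0.217,0.697,0.05],"turn": [0,0,0]},{"hand": 0.93,"delta_pos": [-0.217,0.697,0.15],"turn": [0,0,0]},{"hand": 0.93,"delta_pos": [-0.217,0.697,0.25],"turn": [0,0,0]},{"hand": 0.93,"delta_pos": [-0.217,0.697,0.35],"turn": [0,0,0]},{"hand": 0.93,"delta_pos": [-0.217,0.697,0.44],"turn": [0,0,0]},{"hand": 0.93,"delta_pos": [-0.217,0.697,0.49],"turn": [0,0,0]},{"hand": 0.93,"delta_pos": [-0.217,0.697,0.51],"turn": [0,0,0]},{"hand": 0.93,"delta_pos": [-0.217,0.697,0.51],"turn": [0,0,0]}]}}

```text
time: 33.6
tool_pos: [429.2, -82.2, -9.9]
ee_rot: [0.0, 0.979, 0.203, 0.0]
ft_force: [0.3, -1.1, 0.4]
width: 85.0
grip_force: 0.0
```

Call:
{"api": "send_rows", "payload": {"steps": [{"hand": 0.5,"delta_pos": [0,0,0],"turn": [0,0,0]},{"hand": 0.5,"delta_pos": [0,0,0],"turn": [0,0,0]},{"hand": 0.5,"delta_pos": [0,0,0],"turn": [0,0,0]},{"hand": 0.5,"delta_pos": [0,0,0],"turn": [0,0,0]},{"hand": 0.5,"delta_pos": [0,0,0],"turn": [0,0,0]},{"hand": 0.5,"delta_pos": [0,0,0],"turn": [0,0,0]},{"hand": 0.5,"delta_pos": [0,0,0],"turn": [0,0,0]},{"hand": 0.5,"delta_pos": [0,0,0],"turn": [0,0,0]},{"hand": 0.5,"delta_pos": [0,0,0],"turn": [0,0,0]},{"hand": 0.5,"delta_pos": [0,0,0],"turn": [0,0,0]}]}}

```text
time: 34.85
tool_pos: [429.1, -82.2, -9.8]
ee_rot: [0.0, 0.979, 0.203, 0.0]
ft_force: [-1.5, -0.7, 6.5]
width: 59.5
grip_force: 30.0
```

```bash
python3 g.py 462.3,-312.1,90,-70.6
```

```text
t 34.85 p [429.1 -82.2  -9.8] y -66.5 w 59.5 g 30.0 f [-1.5 -0.7  6.5] q6 0.84
462.3,-312.1,90,-70.6 [-0.305  1.121 -0.499] [ 0.    -0.     0.045]
```

Call:
{"api": "send_rows", "payload": {"steps": [{"hand": 0.5,"delta_pos": [0,0,-0.1],"turn": [0,0,0]},{"hand": 0.5,"delta_pos": [0,0,-0.25],"turn": [0,0,0]},{"hand": 0.5,"delta_pos": [0,0,-0.4],"turn": [0,0,0]},{"hand": 0.5,"delta_pos": [-0.1,0.2,-0.45],"turn": [0,0,0.045]},{"hand": 0.5,"delta_pos": [-0.15,0.4,-0.45],"turn": [0,0,0.045]},{"hand": 0.5,"delta_pos": [-0.2,0.6,-0.45],"turn": [0,0,0.045]},{"hand": 0.5,"delta_pos": [-0.25,0.8,-0.45],"turn": [0,0,0.045]},{"hand": 0.5,"delta_pos": [-0.3,0.95,-0.45],"turn": [0,0,0.045]},{"hand": 0.5,"delta_pos": [-0.3,1,-0.45],"turn": [0,0,0.045]},{"hand": 0.5,"delta_pos": [-0.3,1,-0.45],"turn": [0,0,0.045]}]}}

```text
time: 36.1
tool_pos: [453.5, -289.4, 79.6]
ee_rot: [-0.0, 0.986, 0.168, -0.0]
ft_force: [0.8, -0.6, -3.0]
width: 60.2
grip_force: 30.0
```

```bash
python3 g.py 462.3,-312.1,40,-70.6 462.3,-312.1,-3.5,-70.6
```

```text
t 36.1 p [ 453.5 -289.4   79.6] y -70.6 w 60.2 g 30.0 f [ 0.8 -0.6 -3. ] q6 0.55
462.3,-312.1,40,-70.6 [0.004 0.122 0.198] [-0.  0. -0.]
462.3,-312.1,-3.5,-70.6 [0.004 0.122 0.416] [-0.  0. -0.]
```

Call:
{"api": "send_rows", "payload": {"steps": [{"hand": 0.5,"delta_pos": [0.004,0.122,0],"turn": [0,0,0]},{"hand": 0.5,"delta_pos": [0.004,0.122,0.05],"turn": [0,0,0]},{"hand": 0.5,"delta_pos": [0.004,0.122,0.15],"turn": [0,0,0]},{"hand": 0.5,"delta_pos": [0.004,0.122,0.27],"turn": [0,0,0]},{"hand": 0.5,"delta_pos": [0.004,0.122,0.36],"turn": [0,0,0]},{"hand": 0.5,"delta_pos": [0.004,0.122,0.4],"turn": [0,0,0]},{"hand": 0.5,"delta_pos": [0.004,0.122,0.412],"turn": [0,0,0]},{"hand": 0.5,"delta_pos": [0.004,0.122,0.416],"turn": [0,0,0]},{"hand": 0.5,"delta_pos": [0.004,0.122,0.416],"turn": [0,0,0]},{"hand": 0.5,"delta_pos": [0.004,0.122,0.416],"turn": [0,0,0]}]}}

```text
time: 37.35
tool_pos: [462.7, -312.4, -2.9]
ee_rot: [0.0, 0.986, 0.169, 0.0]
ft_force: [0.5, 0.1, -3.0]
width: 59.6
grip_force: 30.0
```

Call:
{"api": "send_rows", "payload": {"steps": [{"hand": 0.5,"delta_pos": [0,0,0.002],"turn": [0,0,0]},{"hand": 0.5,"delta_pos": [0,0,0.002],"turn": [0,0,0]},{"hand": 0.8,"delta_pos": [0,0,0.002],"turn": [0,0,0]},{"hand": 0.8,"delta_pos": [0,0,0.002],"turn": [0,0,0]},{"hand": 0.8,"delta_pos": [0,0,0.002],"turn": [0,0,0]},{"hand": 0.8,"delta_pos": [0,0,0],"turn": [0,0,0]},{"hand": 0.8,"delta_pos": [0,0,-0.1],"turn": [0,0,0]},{"hand": 0.8,"delta_pos": [0,0,-0.3],"turn": [0,0,0]},{"hand": 0.8,"delta_pos": [0,0,-0.5],"turn": [0,0,0]},{"hand": 0.8,"delta_pos": [0,0,-0.5],"turn": [0,0,0]}]}}

```text
time: 38.6
tool_pos: [463.9, -313.4, 99.5]
ee_rot: [0.002, 0.986, 0.169, 0.002]
ft_force: [0.1, 0.2, -0.5]
width: 72.8
grip_force: 0.0
```

```bash
python3 g.py 677.5,-78.6,90,-62
```

```text
t 38.6 p [ 463.9 -313.4   99.5] y -70.6 w 72.8 g 0.0 f [ 0.1  0.2 -0.5] q6 0.53
677.5,-78.6,90,-62 [ 1.397 -0.753  0.048] [ 0.003 -0.001 -0.095]
```

Call:
{"api": "send_rows", "payload": {"steps": [{"hand": 0.75,"delta_pos": [0.9,-0.5,0],"turn": [0,0,-0.095]},{"hand": 0.75,"delta_pos": [0.9,-0.5,0],"turn": [0,0,-0.095]},{"hand": 0.75,"delta_pos": [0.9,-0.5,0],"turn": [0,0,-0.095]},{"hand": 0.75,"delta_pos": [0.9,-0.5,0],"turn": [0,0,-0.095]},{"hand": 0.75,"delta_pos": [0.9,-0.5,0],"turn": [0,0,-0.095]},{"hand": 0.75,"delta_pos": [0.9,-0.5,0],"turn": [0,0,-0.095]},{"hand": 0.75,"delta_pos": [0.9,-0.5,0],"turn": [0,0,-0.095]},{"hand": 0.75,"delta_pos": [0.9,-0.5,0],"turn": [0,0,-0.095]},{"hand": 0.75,"delta_pos": [0.9,-0.5,0],"turn": [0,0,-0.095]},{"hand": 0.75,"delta_pos": [0.9,-0.5,0],"turn": [0,0,-0.095]}]}}

```text
time: 39.85
tool_pos: [598.9, -158.2, 96.7]
ee_rot: [-0.0, 0.97, 0.242, -0.0]
ft_force: [-0.1, 1.5, 0.1]
width: 68.6
grip_force: 0.0
```

```bash
python3 g.py 677.5,-78.6,90,-62 677.5,-78.6,-14.5,-62
```

```text
t 39.85 p [ 598.9 -158.2   96.7] y -62.0 w 68.6 g 0.0 f [-0.1  1.5  0.1] q6 0.73
677.5,-78.6,90,-62 [ 0.534 -0.168  0.034] [-0.     0.    -0.001]
677.5,-78.6,-14.5,-62 [ 0.534 -0.168  0.556] [-0.     0.    -0.001]
```

Call:
{"api": "send_rows", "payload": {"steps": [{"hand": 0.78,"delta_pos": [0.534,-0.168,0],"turn": [0,0,0]},{"hand": 0.78,"delta_pos": [0.534,-0.168,0],"turn": [0,0,0]},{"hand": 0.78,"delta_pos": [0.534,-0.168,0.05],"turn": [0,0,0]},{"hand": 0.78,"delta_pos": [0.534,-0.168,0.15],"turn": [0,0,0]},{"hand": 0.78,"delta_pos": [0.534,-0.168,0.27],"turn": [0,0,0]},{"hand": 0.78,"delta_pos": [0.534,-0.168,0.4],"turn": [0,0,0]},{"hand": 0.78,"delta_pos": [0.534,-0.168,0.5],"turn": [0,0,0]},{"hand": 0.78,"delta_pos": [0.534,-0.168,0.54],"turn": [0,0,0]},{"hand": 0.78,"delta_pos": [0.534,-0.168,0.556],"turn": [0,0,0]},{"hand": 0.78,"delta_pos": [0.534,-0.168,0.556],"turn": [0,0,0]}]}}

```text
time: 41.1
tool_pos: [678.0, -78.5, -14.0]
ee_rot: [0.0, 0.97, 0.242, 0.0]
ft_force: [0.5, 0.2, 0.5]
width: 71.0
grip_force: 0.0
```

Call:
{"api": "send_rows", "payload": {"steps": [{"hand": 0.3,"delta_pos": [0,0,0],"turn": [0,0,0]},{"hand": 0.3,"delta_pos": [0,0,0],"turn": [0,0,0]},{"hand": 0.3,"delta_pos": [0,0,0],"turn": [0,0,0]},{"hand": 0.3,"delta_pos": [0,0,0],"turn": [0,0,0]},{"hand": 0.3,"delta_pos": [0,0,0],"turn": [0,0,0]},{"hand": 0.3,"delta_pos": [0,0,0],"turn": [0,0,0]},{"hand": 0.3,"delta_pos": [0,0,0],"turn": [0,0,0]},{"hand": 0.3,"delta_pos": [0,0,0],"turn": [0,0,0]},{"hand": 0.3,"delta_pos": [0,0,0],"turn": [0,0,0]},{"hand": 0.3,"delta_pos": [0,0,0],"turn": [0,0,0]}]}}

```text
time: 42.35
tool_pos: [677.7, -78.4, -14.2]
ee_rot: [0.0, 0.97, 0.242, 0.0]
ft_force: [-0.6, 0.4, 5.8]
width: 43.5
grip_force: 30.0
```

```bash
python3 g.py 539.7,-284.9,70,-70.6
```

```text
t 42.35 p [677.7 -78.4 -14.2] y -62.0 w 43.5 g 30.0 f [-0.6  0.4  5.8] q6 0.88
539.7,-284.9,70,-70.6 [-1.094  0.589 -0.421] [ 0.    -0.     0.095]
```

Call:
{"api": "send_rows", "payload": {"steps": [{"hand": 0.3,"delta_pos": [0,0,-0.1],"turn": [0,0,0]},{"hand": 0.3,"delta_pos": [0,0,-0.25],"turn": [0,0,0]},{"hand": 0.3,"delta_pos": [0,0,-0.45],"turn": [0,0,0]},{"hand": 0.3,"delta_pos": [-0.2,0.1,-0.45],"turn": [0,0,0.05]},{"hand": 0.3,"delta_pos": [-0.4,0.2,-0.45],"turn": [0,0,0.095]},{"hand": 0.3,"delta_pos": [-0.6,0.3,-0.45],"turn": [0,0,0.095]},{"hand": 0.3,"delta_pos": [-0.8,0.4,-0.45],"turn": [0,0,0.095]},{"hand": 0.3,"delta_pos": [-0.95,0.5,-0.45],"turn": [0,0,0.095]},{"hand": 0.3,"delta_pos": [-1,0.55,-0.45],"turn": [0,0,0.095]},{"hand": 0.3,"delta_pos": [-1,0.55,-0.45],"turn": [0,0,0.095]}]}}

```text
time: 43.6
tool_pos: [552.8, -269.9, 76.2]
ee_rot: [0.0, 0.986, 0.168, 0.0]
ft_force: [0.2, 0.7, -1.9]
width: 43.8
grip_force: 30.0
```

```bash
python3 g.py 539.7,-284.9,70,-70.6  539.7,-284.9,-8,-70.6
```

```text
t 43.6 p [ 552.8 -269.9   76.2] y -70.7 w 43.8 g 30.0 f [ 0.2  0.7 -1.9] q6 0.68
539.7,-284.9,70,-70.6 [-0.087  0.049  0.031] [ 0.    -0.    -0.001]
539.7,-284.9,-8,-70.6 [-0.087  0.049  0.421] [ 0.    -0.    -0.001]
```

Call:
{"api": "send_rows", "payload": {"steps": [{"hand": 0.3,"delta_pos": [-0.087,0.049,0],"turn": [0,0,0]},{"hand": 0.3,"delta_pos": [-0.087,0.049,0.05],"turn": [0,0,0]},{"hand": 0.3,"delta_pos": [-0.087,0.049,0.15],"turn": [0,0,0]},{"hand": 0.3,"delta_pos": [-0.087,0.049,0.27],"turn": [0,0,0]},{"hand": 0.3,"delta_pos": [-0.087,0.049,0.36],"turn": [0,0,0]},{"hand": 0.3,"delta_pos": [-0.087,0.049,0.4],"turn": [0,0,0]},{"hand": 0.3,"delta_pos": [-0.087,0.049,0.416],"turn": [0,0,0]},{"hand": 0.3,"delta_pos": [-0.087,0.049,0.421],"turn": [0,0,0]},{"hand": 0.3,"delta_pos": [-0.087,0.049,0.421],"turn": [0,0,0]},{"hand": 0.3,"delta_pos": [-0.087,0.049,0.421],"turn": [0,0,0]}]}}

```text
time: 44.85
tool_pos: [539.7, -284.5, -8.2]
ee_rot: [0.0, 0.986, 0.169, 0.0]
ft_force: [-0.1, 0.2, 2.0]
width: 43.7
grip_force: 30.0
```

Call:
{"api": "send_rows", "payload": {"steps": [{"hand": 0.3,"delta_pos": [0,0,0.003],"turn": [0,0,0]},{"hand": 0.3,"delta_pos": [0,0,0.003],"turn": [0,0,0]},{"hand": 0.6,"delta_pos": [0,0,0.003],"turn": [0,0,0]},{"hand": 0.6,"delta_pos": [0,0,0.003],"turn": [0,0,0]},{"hand": 0.6,"delta_pos": [0,0,0.003],"turn": [0,0,0]},{"hand": 0.6,"delta_pos": [0,0,0],"turn": [0,0,0]},{"hand": 0.6,"delta_pos": [0,0,-0.1],"turn": [0,0,0]},{"hand": 0.6,"delta_pos": [0,0,-0.3],"turn": [0,0,0]},{"hand": 0.6,"delta_pos": [0,0,-0.5],"turn": [0,0,0]},{"hand": 0.6,"delta_pos": [0,0,-0.8],"turn": [0,0,0]}]}}

```text
time: 46.1
tool_pos: [538.5, -283.7, 151.7]
ee_rot: [-0.001, 0.986, 0.169, -0.001]
ft_force: [1.1, -0.9, -0.2]
width: 54.8
grip_force: 0.0
```

Call:
{"api": "send_rows", "payload": {"steps": [{"hand": 0.6,"delta_pos": [-0.7,0.7,-0.3],"turn": [0,0,0]},{"hand": 0.6,"delta_pos": [-0.7,0.7,-0.3],"turn": [0,0,0]},{"hand": 0.6,"delta_pos": [-0.7,0.7,-0.3],"turn": [0,0,0]},{"hand": 0.6,"delta_pos": [-0.7,0.7,-0.3],"turn": [0,0,0]},{"hand": 0.6,"delta_pos": [-0.7,0.7,-0.3],"turn": [0,0,0]},{"hand": 0.6,"delta_pos": [-0.7,0.7,-0.3],"turn": [0,0,0]},{"hand": 0.6,"delta_pos": [-0.7,0.7,-0.3],"turn": [0,0,0]},{"hand": 0.6,"delta_pos": [-0.7,0.7,-0.3],"turn": [0,0,0]},{"hand": 0.6,"delta_pos": [-0.7,0.7,-0.3],"turn": [0,0,0]},{"hand": 0.6,"delta_pos": [-0.7,0.7,-0.3],"turn": [0,0,0]}]}}

```text
time: 47.35
tool_pos: [453.9, -462.8, 211.3]
ee_rot: [-0.0, 0.986, 0.169, -0.0]
ft_force: [-0.4, -0.4, 0.6]
width: 54.7
grip_force: 0.0
```

```bash
python3 g.py
python3 - <<'E'
from m import *
t=cap('top','t9');s=cap('side','s9'); a,b=t['color'],s['color']
z=lambda i,x,y,w,h,W,H:cv2.resize(i[y:y+h,x:x+w],(W,H),interpolation=cv2.INTER_CUBIC)
im=np.vstack([np.hstack([z(a,110,220,100,170,176,300),z(a,430,225,100,130,231,300),z(b,270,335,180,85,393,300)]),np.hstack([z(b,335,145,95,55,400,230),z(b,215,180,200,115,400,230)])])
cv2.imwrite('pics/c9.png',im[:,:,::-1])
for n,k,A,B in[('stud','brass',(467,262),(365,168)),('boss','brass',(172,357),(410,369)),('large','brass',(261,321),(387,295)),('bench','grey',(485,305),(395,167)),('stake','grey',(155,262),(319,372))]:
    A,B=blob(t,A,k),blob(s,B,k); P,e=tri(t,A[0],s,B[0]); print(n,P.round(1),round(float(e),1),A[1],B[1],A[2][2])
E
```

```text
t 47.35 p [ 453.9 -462.8  211.3] y -70.6 w 54.7 g 0.0 f [-0.4 -0.4  0.6] q6 0.34
stud [ 539.4 -286.9   12.1] 0.1 [456 248  30  30 580] [352 160  20  17 275] 67.61986541748047
boss [390.3 252.9  12.1] 1.2 [158 344  24  24 468] [399 357  24  26 498] 90.0
large [447.2  92.2   5.5] 1.1 [ 243  303   37   37 1074] [370 280  32  30 765] 90.0
bench [ 463.3 -315.3   19.2] 0.2 [470 288  41  34 870] [382 152  21  21 344] 67.61986541748047
stake [550.1 292.2  26. ] 0.6 [131 253  31  24 563] [309 355  22  34 604] 26.56505012512207
```

View pics/c9.png

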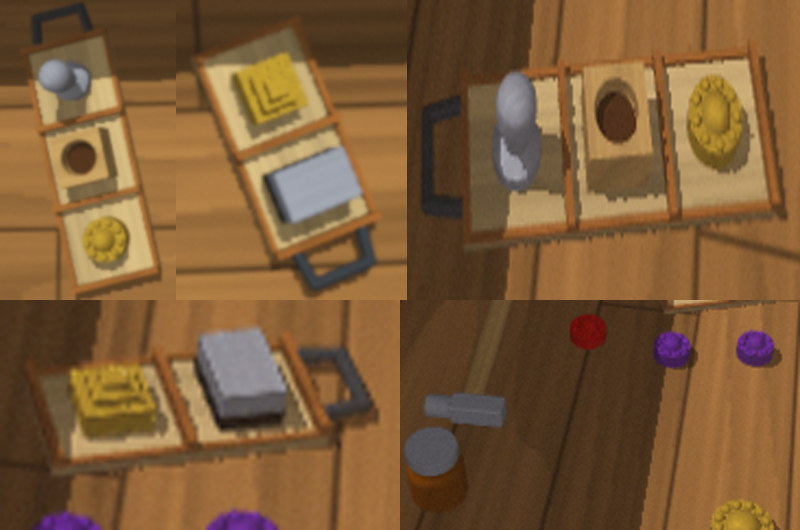

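All five pieces stand upright in the right compartments; boss, stake, stud and bench block are within about 2–3 mm of centre. The large boss, jar and hammer are where they were. One last check on the doming block, via its hollow.

Run:
```python
from m import *
t=cap('top');s=cap('side')
def dark(c,sd):
    m=((cv2.cvtColor(c['color'],cv2.COLOR_RGB2HSV)[:,:,2]<115)).astype(np.uint8); x,y=sd; w=np.zeros_like(m); w[y-11:y+11,x-11:x+11]=m[y-11:y+11,x-11:x+11]
    n,l,st,ce=cv2.connectedComponentsWithStats(w); k=l[y,x]; return ce[k],st[k]
A,B=dark(t,(155,308)),dark(s,(366,368)); print(A,B); P,e=tri(t,A[0],s,B[0]); print(P.round(1),e, plane(t,[A[0]],28),plane(s,[B[0]],28), plane(t,[A[0]],42))
```

```text
(array([154.60447761, 308.41791045]), array([145, 300,  19,  18, 268], dtype=int32)) (array([364.8685259 , 366.48605578]), array([356, 358,  19,  18, 251], dtype=int32))
[472.3 273.2  35.4] 1.0845253396186496 [[471.85346289 275.56629458  28.        ]] [[472.72772528 269.3484628   28.        ]] [[471.62932777 271.13342626  42.        ]]
```

The doming block is at (472,273), about 2 mm from its compartment's centre. Handing in.

```bash
python3 -c "
from plant import ctrl
print(ctrl.hand_in())"
```

```text
the job is handed in; nothing more can be done
None
```

Both kits are made up and handed in at about 48 s; all five pieces stand upright within about 3 mm of their compartment centres, and the large boss, jar and hammer were left where they were.

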